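# Set a shaker's eccentric shaft to its high spot under a dial gauge

## Robot

A 6-joint arm with a two-finger parallel gripper is mounted at the origin on a cart in front of the work surface, level with it; the furniture and walls round the work are solid. World frame = base frame: x ahead of the robot, y to its left, z up, the work surface at z = 0. Lengths are in m, angles in degrees, forces in N, time in s.
With the tool pointing down it reaches from about 0.375 to 0.975 m from the base axis. Payload 3.8 kg.
Tool frame: the origin (TCP) lies at the very end of the fingers, on their centre line; the grasp point (between the pads) lies 19 mm behind it; x points along the fingers, z is the direction in which the jaws open and shut, and the axes are right-handed (so a half turn about x gives the same grasp; the last joint's range is limited). The gripper opens to 88 mm and grips with 3 to 60 N. Pads are 18 mm wide; open, the fingers measure 123 mm over their backs; the gripper's body (75 mm by 187 mm) begins 45 mm behind the grasp point.
Start: joints at [62.974, 15.12, 91.902, -0, 72.978, -2.114], TCP at [0.284, 0.612, 0.213] pointing down, gripper open.
Joint ranges: [-150.88, 150.88], [-54.13, 125.18], [17.81, 147.31], [-75.09, 255.09], [0, 152.58], [-146.25, 146.25]. Speed limits (degrees/s): [147.25, 147.25, 180, 180, 180, 180].

## Interface

Orientations are given as [roll, pitch, yaw] about the fixed x, y, z axes, in that order (R = Rz(yaw) Ry(pitch) Rx(roll)).
In Python, from rig import arm gives the robot as it stands.
- The arm moves only by the tool jog_arm, never from a script. Its argument "deltas" is one flat list of numbers, 5 for each row, row after row: the finger opening in cm, from 0 to 8.81, then the shift along the tool's x, y, z in cm, then the turn about the tool's x in degrees. A call has 1 to 10 rows; each row is the pose to reach, as a shift and turn from the pose measured when the call began, along the tool's axes at that moment; what a row does not reach only later rows make up. A row lasts 1/10 s, in which the tool goes at most 50 mm and 8.59 degrees, less where a joint would pass 70% of its speed; a pose out of reach is approached as far as the arm can. A call with a gripper value outside its range is refused whole. The fingers move at their own pace and stop on an object; the grip force is fixed at half the most. Time passes only in rows, so rows that repeat a pose let the fingers close. It gives the time, the measured TCP pose, the force and the opening at its end, in the units of the state.
- arm.get_state(): the state, without advancing time (a new reading comes with each control period).
- arm.camera(name): name is "scene" or "top" or "wrist"; returns a dict with "img" (384x512x3 uint8, red, green, blue), "mtx" (3x3 intrinsics, pixels), "dist" ([k1, k2, p1, p2, k3] as OpenCV has them; the pictures are not rectified), "camera_from_world" (4x4, takes a point from world to camera coordinates). Camera axes: x right, y up, looking along -z (the intrinsics and any distortion apply to the point x, -y, -z); pixel columns grow to the right and rows downward; lengths in m; the calibration is good to about 2 mm. A picture is of the moment at which its call begins. There is no depth.
- arm.sign_off(): hands the job in, once; it reports no verdict.
The state is a dict: "time_s": time; "joints": joint angles; "joint_vel": joint speeds; "joint_torque": joint torques, N m; "tool_pos": TCP position; "ee_rot": TCP orientation; "wrist_force": force on the tool from outside, world axes, zero at the start; "moment": the same for the moment, N m; "gripper_width": finger opening in m.
Only numpy, scipy, OpenCV 4.12 (cv2) and the standard library are available. Lean on these libraries where they do the work, as an engineer would, in place of code of your own. Each camera call takes 0.05 s, during which the arm holds its last target.

## Task

The eccentric drive shaft of a bench shaker is mounted between centres on the grey fixture. Slide the dial gauge fully home against its stop by the blue tab, so that its sprung plunger bears on the brass eccentric; then crank the shaft gently through its lowest gauge reading and bring it round to its highest reading, and leave it standing there with the gauge still home and your hand off. Its centres yield, so never force the shaft sideways, up or down with more than about 8 N, and leave the glassware and the cup beside the fixture where they are.

Things in the scene. Friction and masses are not known exactly. Their poses are not given: they have to be found in the camera images.
- bench_centres: fixed grey fixture, base plate 190 x 190 x 20 mm; origin on the bench under its middle; x points away from the robot (within 0.3 rad), y left along the shaft, z up. Two posts (tops at z = 103 mm, y = +75 and -75 mm) carry the shaft, whose axis runs along y at x = 50, z = 85 mm. Only the crank and the left post's foot lie left of y = 86 mm above the plate.
- shaft_axis (a point): point on the shaft's axis straight inside the circle of the crank handle (at y = 125 mm, z = 85 mm of the fixture, level with the middle of the handle's length); it does not turn; axes as the fixture's
- crank_handle (a point): middle of the black crank handle: a freely spinning sleeve, diameter 14, length 48 mm, parallel to the shaft's axis at a throw of 20 to 28 mm (clamped in the arm, differs each time), left of the left post (its face is 39 mm from this point; the 8 mm crank arm lies at the sleeve's inner end). It starts near the top; pinched from above, fingers closing along the fixture's x, it can be carried round the whole vertical circle.
- shaft: steel shaft with crank; origin on the axis midway between the posts; turns about its y; a side, up or down load shifts it 1 mm per 8 N on its yielding centres (and falsifies the gauge), at most 1.25 mm allowed. At zero the crank stands up; positive turn carries the handle from the top away from the robot. Friction 0.06 N m (2 to 3 N at the handle); stays where left. A brass eccentric (diameter 36 mm) sits on it, its high side at an angle to the crank that differs each time.
- gauge_slide (a joint): travel of the dial gauge's slide along the fixture's +x (away from the robot, towards the shaft), m; 0 = fully back, 0.030 = fully home against its stop; starts 0 to 10 mm. It needs about 7 N to move and stays where it is left. Home means the last 1.5 mm.
- push_tab (a point): point on the blue upright tab on the slide, 10 mm below the tab's top; the tab is 10 mm thick (fixture x), 16 mm wide (fixture y), top at z = 112 mm, free on both sides and in front; it can be pinched across its 16 mm from above or pushed from the front. The dial's case (top at z = 92 mm) begins 8 mm behind the tab.
- plunger (a joint): how far the gauge's sprung plunger is pressed in, m: 0 = free, 0.018 = its end; spring 0.12 N/mm with 0.4 N preload. With the slide home it touches the eccentric all the way round, pressed 2 to 3 mm at the lowest spot and 12 mm more at the highest.
- needle (a joint): turn of the dial's red needle, rad, clockwise from above; 0.30 rad for each mm that the plunger is pressed in; 0 = plunger free (needle pointing to the robot, along the fixture's -x). It is the gauge reading: about one sine wave of the shaft's turn, 3.6 rad from lowest to highest.
- plunger_tip (a point): the round tip of the plunger, where it touches the eccentric on the side facing the robot; axes as the fixture's
- flask: loose conical flask, 62 mm wide, 102 mm high, behind the fixture; origin under its centre; leave alone
- beaker: loose small beaker, 55 mm wide, 70 mm high, behind the fixture; origin under its centre; leave alone
- cup: loose specimen cup with yellow lid, 62 mm wide, 68 mm high, right of the fixture; origin under its centre; leave alone

How it is judged (in metres and radians):
On the way, in this order (a step that is already met when the one before it is completed fails the run):
1. the gauge is slid home and its plunger bears on the eccentric (value of joint gauge_slide above 0.0285 m and value of joint plunger above 0.001 m), for 0.2 s.
2. with the gauge home, the shaft is turned through its lowest reading (within 0.8 mm) (value of joint gauge_slide above 0.0285 m and x of plunger_tip in the frame of bench_centres above 0.0373 m), for 0.05 s.
3. with the gauge home, the shaft is brought to its highest reading (within 0.5 mm) (value of joint gauge_slide above 0.0285 m and x of plunger_tip in the frame of bench_centres below 0.0268 m), for 0.2 s.
At the end, for the whole second after the job is handed in: the gauge's slide is home (within 1.5 mm of its stop), the shaft stands still with the eccentric's high spot at the plunger (gauge within 0.5 mm of its highest possible reading, that is about 23 degrees either way), flask, beaker and cup stand upright where they were (all of step 3 and value of joint plunger above 0.008 m and angular speed of shaft below 0.05 rad/s and angle between each of flask, beaker, cup's own z axis and vertical below 0.15 rad); the robot touches nothing.
It fails at once if the shaft is forced more than 1.25 mm out of true on its yielding centres (8 N from the hand and 2 N from the plunger) (x of shaft in the frame of bench_centres above 0.0513 m or x of shaft in the frame of bench_centres below 0.0488 m or z of shaft in the frame of bench_centres above 0.0863 m or z of shaft in the frame of bench_centres below 0.0838 m).
It fails at once if the flask is moved more than 15 mm (distance of flask from where it was at the start of the episode above 0.015 m).
It fails at once if the beaker is moved more than 15 mm (distance of beaker from where it was at the start of the episode above 0.015 m).
It fails at once if the cup is moved more than 15 mm (distance of cup from where it was at the start of the episode above 0.015 m).
It also fails if it takes over 61 s, if anything falls off the work surface, if the arm or the gripper's body presses on something with over 40 N, if the wrist force passes 120 N, or if a joint passes its speed limit or range.

## Working session

There is one attempt and no reset: what is moved stays moved. The work goes in short steps, Python scripts to look and compute and a tool call to move; the robot and the scene stay as the last step left them, time stands still between calls to the robot, and variables do not carry over. Pictures are saved under pics/ and viewed, and the job is handed in when it is done.

Besides the shell and the picture viewer there is one more tool, called as a command line: name --argument value ..., lists and objects as JSON in quotes. jog_arm: Moves the arm, as the interface text tells. Its arguments: {"type":"object","properties":{"deltas":{"type":"array","items":{"type":"number"}}},"required":["deltas"]}

```bash
mkdir -p pics; ls; python3 - <<'E'
from rig import arm
import cv2
s=arm.get_state()
for k in s: print(k,s[k])
for n in ["scene","top","wrist"]:
    c=arm.camera(n); cv2.imwrite(f"pics/{n}0.png",c["img"][:,:,::-1])
    print(n,c["mtx"].tolist() if hasattr(c["mtx"],'tolist') else c["mtx"],c["dist"]); print(c["camera_from_world"])
E
```

```text
pics
time_s 0.0
joints [ 6.29744776e+01  1.51693150e+01  9.19788169e+01  5.91866850e-05
  7.29775408e+01 -2.11235203e+00]
joint_vel [ 0.04681474  0.00774516 -0.03612404  0.12835575  0.02222026  0.06026861]
joint_torque [-2.12429492e-03 -5.02112460e+01 -3.56873345e+01  7.28170224e-02
  2.93763634e-02 -1.70933813e-04]
tool_pos [0.28398032 0.61152939 0.2114092 ]
ee_rot [ 177.86186354   89.87432726 -117.05132426]
wrist_force [ 0.52190236 -0.50656309 -0.05455619]
moment [ 0.03064426 -0.00662171  0.01398985]
gripper_width 0.0881574816993526
scene [[365.56211958758587, 0.0, 256.43948473309854], [0.0, 365.56211958758587, 197.2194423275692], [0.0, 0.0, 1.0]] [0.01915317 0.         0.         0.         0.        ]
[[-0.779206   -0.62674924 -0.00483714  0.40830952]
 [ 0.44698584 -0.5610921   0.69669169 -0.40514659]
 [-0.43936507  0.54070421  0.71735437 -0.57985206]
 [ 0.          0.          0.          1.        ]]
top [[446.66838749541404, 0.0, 248.75414963748338], [0.0, 446.66838749541404, 189.60158984423882], [0.0, 0.0, 1.0]] [-0.10010998  0.          0.          0.          0.        ]
[[-0.0127605  -0.99970035 -0.02088988 -0.11162323]
 [ 0.99477921 -0.01480758  0.10097058 -0.62816779]
 [-0.10124965 -0.01949239  0.99467007 -1.00219783]
 [ 0.          0.          0.          1.        ]]
wrist [[293.95110214303674, 0.0, 253.10626621765124], [0.0, 293.95110214303674, 190.53307195286104], [0.0, 0.0, 1.0]] [-0.07381656  0.          0.          0.          0.        ]
[[ 0.42167746  0.90674339 -0.00213073 -0.67316479]
 [-0.86841065  0.4031727  -0.28864291  0.03856603]
 [-0.260866    0.12356456  0.95743445 -0.39102122]
 [ 0.          0.          0.          1.        ]]
```

View pics/scene0.png

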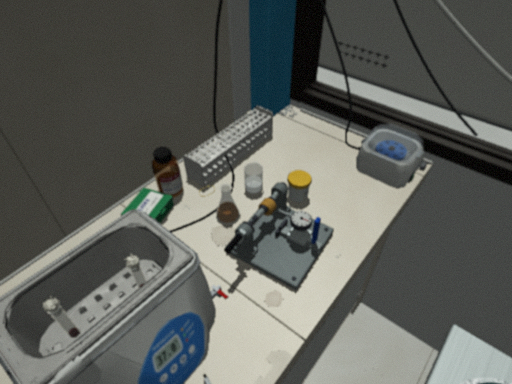

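View pics/top0.png

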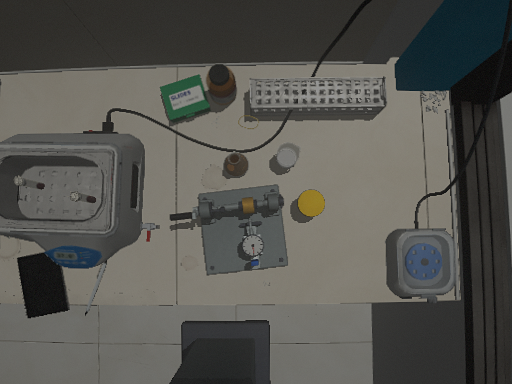

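View pics/wrist0.png

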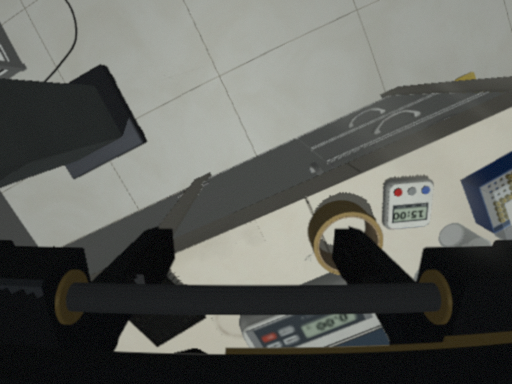

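The top view shows the fixture at about (200–287, 185–273), with the crank handle to its left near (180,216) and the blue tab near (255,264). The cup is at (311,203), the flask at (236,163) and the beaker at (287,156). I'll zoom in to measure.

```bash
python3 - <<'E'
import cv2
a=cv2.imread("pics/top0.png")[175:280,160:300]; cv2.imwrite("pics/topz.png",cv2.resize(a,None,fx=5.5,fy=5.5,interpolation=cv2.INTER_CUBIC))
a=cv2.imread("pics/scene0.png")[165:290,215:345]; cv2.imwrite("pics/scenez.png",cv2.resize(a,None,fx=4.7,fy=4.7,interpolation=cv2.INTER_CUBIC))
E
```

```text
(no output)
```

View pics/topz.png

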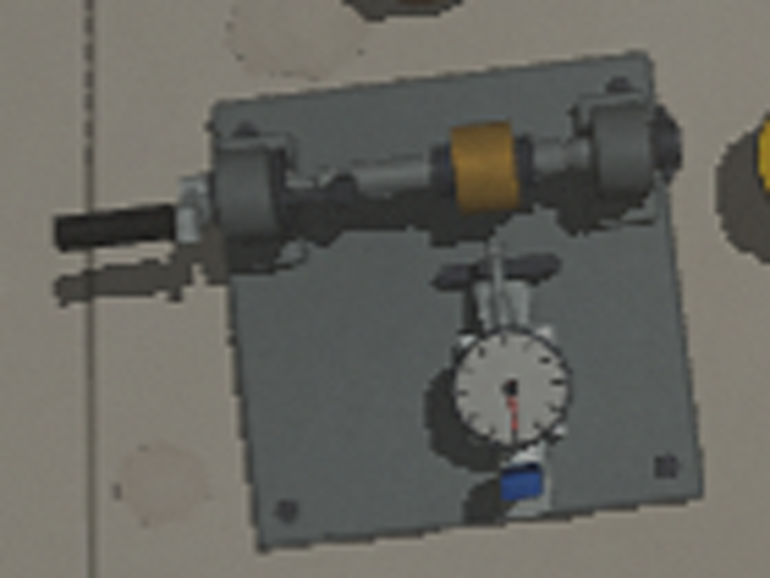

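View pics/scenez.png

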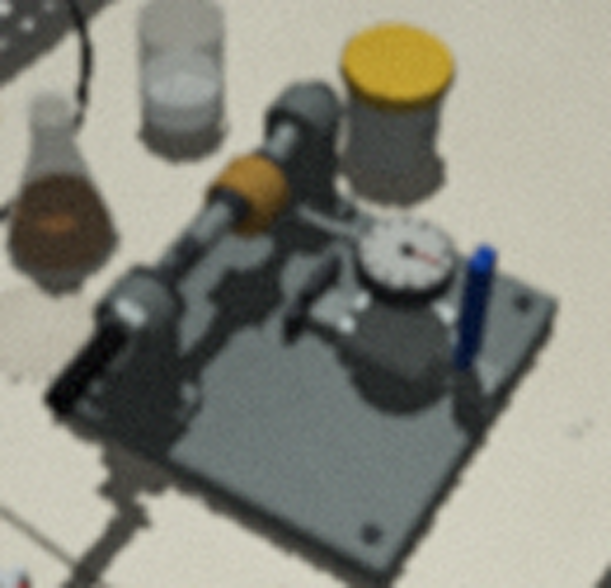

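```bash
cat > h.py <<'E'
import numpy as np, cv2
from rig import arm
F=np.diag([1,-1,-1.])
def proj(c,P):
    P=np.atleast_2d(P).astype(float); T=c["camera_from_world"]
    Q=(P@T[:3,:3].T+T[:3,3])@F
    return cv2.projectPoints(Q,np.zeros(3),np.zeros(3),np.array(c["mtx"]),np.array(c["dist"]))[0][:,0]
def back(c,uv,z):
    T=c["camera_from_world"]; n=cv2.undistortPoints(np.array(uv,float).reshape(-1,1,2),np.array(c["mtx"]),np.array(c["dist"]))[:,0]
    d=np.c_[n,np.ones(len(n))]@F@T[:3,:3]; o=-T[:3,:3].T@T[:3,3]
    return o+d*((z-o[2])/d[:,2])[:,None]
def uz(p,s,x0,y0): return (np.atleast_2d(p)+.5)/s-.5+[x0,y0]
def fw(p,fix): # fixture->world
    x,y,a=fix; R=np.array([[np.cos(a),-np.sin(a),0],[np.sin(a),np.cos(a),0],[0,0,1]]); return np.atleast_2d(p)@R.T+[x,y,0]
def wf(p,fix):
    x,y,a=fix; R=np.array([[np.cos(a),-np.sin(a),0],[np.sin(a),np.cos(a),0],[0,0,1]]); return (np.atleast_2d(p)-[x,y,0])@R
E
python3 - <<'E'
from h import *
from scipy.optimize import least_squares
t=arm.camera("top"); s=arm.camera("scene")
top=uz([(262,548),(701,497),(651,55),(214,103)],5.5,160,175)
C=np.array([[-95,95,20],[-95,-95,20],[95,-95,20],[95,95,20]])/1000
W=back(t,top,.02); print(W, [np.linalg.norm(W[i]-W[i-1]) for i in range(4)])
# posts tops center, tab too
f=lambda q:(proj(t,fw(C,q))-top).ravel()
r=least_squares(f,[.5,-.1,0]); fix=r.x; print(fix,np.degrees(fix[2]),r.fun)
np.save("fix.npy",fix)
print("handle z~.107", wf(back(t,uz([(57,232),(175,222)],5.5,160,175),.109),fix))
print("tabtop", wf(back(t,uz([(523,482)],5.5,160,175),.112),fix))
print("dial centre", wf(back(t,uz([(511,387)],5.5,160,175),.092),fix))
# scene check
sc=lambda P:(proj(s,fw(P,fix))-[215,165]+.5)*4.7-.5
print("scene FR,FL",sc(np.array([C[1],C[0]])))
print("scene handle ends",sc(np.array([[50,149,108],[50,101,108]])/1000))
print("cup",back(t,[(311,203)],.068),"flask",back(t,[(236,163)],.07),"beaker",back(t,[(287,156)],.05))
E
```

```text
[[ 0.43287708 -0.02177992  0.02      ]
 [ 0.45207325 -0.20597877  0.02      ]
 [ 0.63839889 -0.18847625  0.02      ]
 [ 0.62064857 -0.00222792  0.02      ]] [np.float64(0.18878669372369133), np.float64(0.18519641098699274), np.float64(0.18714588701872734), np.float64(0.1870922626731827)]
[ 0.5360367  -0.10459912  0.09909511] 5.677731299321333 [-0.99775149  0.34473602  1.11888105  0.49639022  0.52529921 -0.67567734
 -0.66336894 -0.21278686]
handle z~.107 [[0.0415786  0.14863121 0.109     ]
 [0.04032868 0.10233863 0.109     ]]
tabtop [[-0.07358962 -0.02060104  0.112     ]]
dial centre [[-0.03759642 -0.01980349  0.092     ]]
scene FR,FL [[564.71164257 295.87812828]
 [384.67257559 573.69546748]]
scene handle ends [[ 36.64928867 394.31156656]
 [102.33805076 319.48495129]]
cup [[ 0.59081677 -0.25881227  0.068     ]] flask [[ 0.6828591  -0.09326373  0.07      ]] beaker [[ 0.70046048 -0.20906072  0.05      ]]
```

```bash
cat >> h.py <<'E'
from scipy.spatial.transform import Rotation as Ro
def tool():
    s=arm.get_state(); return np.array(s["tool_pos"]), Ro.from_euler("xyz",s["ee_rot"],degrees=True).as_matrix(), s
def delta(target,zdir=None):
    p,R,s=tool(); d=R.T@(np.array(target)-p)*100
    out=[round(float(v),3) for v in d]
    if zdir is not None:
        z=R.T@np.array(zdir); a=np.degrees(np.arctan2(-z[1],z[2])); a=(a+90)%180-90
        out.append(round(float(a),2))
    return out
def rep():
    p,R,s=tool(); print("t",round(s["time_s"],2),"p",p.round(4),"rot",np.round(s["ee_rot"],1),"F",np.round(s["wrist_force"],1),"M",np.round(s["moment"],2),"w",round(s["gripper_width"]*1000,1),"j",np.round(s["joints"],0))
E
python3 - <<'E'
from h import *
rep(); p,R,s=tool(); print(R.round(3))
fix=np.load("fix.npy"); a=fix[2]
tg=fw([-.105,-.0206,.30],fix)[0]; print(tg, delta(tg,[np.cos(a),np.sin(a),0]))
t=arm.camera("top"); print(back(t,[(145,140),(145,250),(75,265)],.2))
E
```

```text
t 0.25 p [0.2842 0.6119 0.212 ] rot [ 176.9   89.9 -118. ] F [ 0.4 -0.6  0.1] M [ 0.03 -0.03 -0.03] w 88.3 j [63. 15. 92.  0. 73. -2.]
[[-0.001 -0.907  0.421]
 [-0.001  0.421  0.907]
 [-1.     0.    -0.001]]
[ 0.43358984 -0.13548602  0.3       ] [-8.731, -45.034, -61.494, 59.41]
[[0.71089944 0.08019891 0.2       ]
 [0.49525576 0.07795721 0.2       ]
 [0.46659499 0.21713753 0.2       ]]
```

jog_arm --deltas '[8.8, -4, -2, -2.5, 0, 8.8, -8, -4.5, -6, 6, 8.8, -9, -7.5, -10, 14, 8.8, -9, -10.5, -14, 22, 8.8, -9, -13.5, -18, 30, 8.8, -9, -16.5, -22, 38, 8.8, -9, -19.5, -26.5, 46, 8.8, -9, -22.5, -31, 54, 8.8, -9, -25.5, -35, 59.4, 8.8, -9, -28.5, -39, 59.4]'

```text
time_s: 1.3
tool_pos: [0.3747, 0.1534, 0.3028]
ee_rot: [-27.9, 89.9, -22.3]
wrist_force: [0.6, -0.5, 0.7]
gripper_width: 0.0879
```

```bash
python3 - <<'E'
from h import *
rep(); fix=np.load("fix.npy"); a=fix[2]
tg=fw([-.105,-.0206,.25],fix)[0]; print(tg, delta(tg,[np.cos(a),np.sin(a),0]))
E
```

```text
t 1.3 p [0.3747 0.1534 0.3028] rot [-27.9  89.9 -22.3] F [ 0.6 -0.5  0.7] M [-0.08  0.08  0.03] w 87.9 j [ 19. -18. 115.  -0.  83.  13.]
[ 0.43358984 -0.13548602  0.25      ] [5.299, -29.319, 3.029, -0.06]
```

jog_arm --deltas '[8.8, 0.5, -5, 0.5, 0, 8.8, 1, -10, 1, 0, 8.8, 2, -14, 1.5, 0, 8.8, 3, -18, 2, 0, 8.8, 4, -22, 2.5, 0, 8.8, 5, -26, 3, 0, 8.8, 5.3, -29.3, 3, 0, 8.8, 5.3, -29.3, 3, 0]'

```text
time_s: 2.1
tool_pos: [0.4329, -0.1385, 0.2492]
ee_rot: [-117.3, 89.9, -112.0]
wrist_force: [0.4, 1.2, 0.3]
gripper_width: 0.0879
```

```bash
python3 - <<'E'
from h import *
rep()
for n in ["wrist","scene"]:
    c=arm.camera(n); cv2.imwrite(f"pics/{n}1.png",c["img"][:,:,::-1])
c=arm.camera("wrist"); np.save("w1.npy",c["camera_from_world"])
E
```

```text
t 2.1 p [ 0.4329 -0.1385  0.2492] rot [-117.3   89.9 -112. ] F [0.4 1.2 0.3] M [-0.08  0.05  0.01] w 87.9 j [-21. -11. 115.  -0.  76. -26.]
```

View pics/wrist1.png

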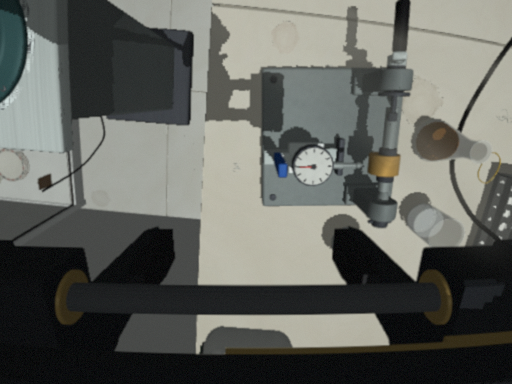

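The wrist view shows the plate at x 262–410 and y 67–206. The blue tab is at (281,165), the dial at (313,166), the eccentric at (385,165) and the crank handle near (402,25).

```bash
python3 - <<'E'
import cv2
a=cv2.imread("pics/wrist1.png")[0:235,250:430]; cv2.imwrite("pics/w1z.png",cv2.resize(a,None,fx=3.5,fy=3.5,interpolation=cv2.INTER_CUBIC)[:600]) 
a=cv2.imread("pics/wrist1.png")[0:120,340:440]; cv2.imwrite("pics/w1zz.png",cv2.resize(a,None,fx=5,fy=5,interpolation=cv2.INTER_CUBIC)) 
E
```

```text
(no output)
```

View pics/w1z.png

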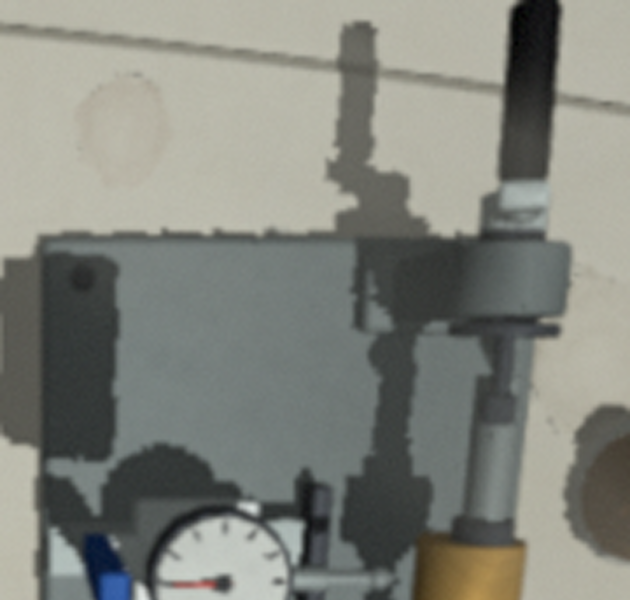

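View pics/w1zz.png

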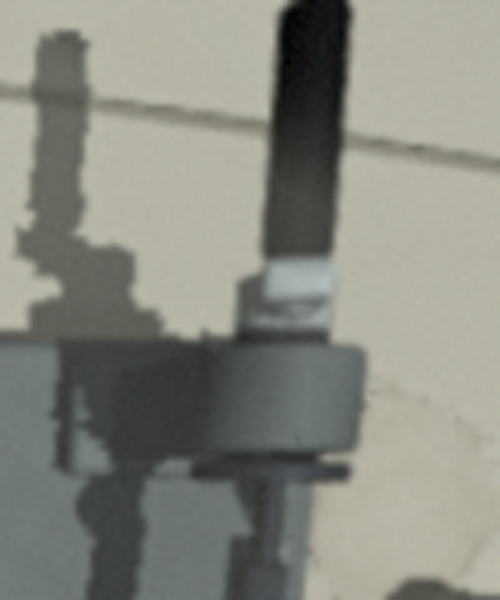

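```bash
python3 - <<'E'
from h import *
from scipy.optimize import least_squares
cs=dict(t=arm.camera("top"),s=arm.camera("scene"),w=arm.camera("wrist"))
w=cv2.imread("pics/wrist1.png")
uw=lambda x,y:((x+.5)/3.5-.5+250,(y+.5)/3.5-.5); uww=lambda x,y:((x+.5)/5-.5+340,(y+.5)/5-.5)
ut=lambda x,y:tuple(uz((x,y),5.5,160,175)[0]); us=lambda x,y:tuple(uz((x,y),4.7,215,165)[0])
FL=(-95,95,20);FR=(-95,-95,20);BR=(95,-95,20);BL=(95,95,20)
obs=[("t",FL,ut(262,548)),("t",FR,ut(701,497)),("t",BR,ut(651,55)),("t",BL,ut(214,103)),
("w",FL,uw(42,238)),("w",FR,(262.,205.)),("s",FR,us(556,300)),("s",FL,us(381,574)),
("t","h149",ut(57,232)),("t","h101",ut(175,222)),("w","h149",uww(314,3)),("w","h101",uww(299,258)),("s","h149",us(60,402)),("s","h101",us(118,328)),
("t","tab",ut(523,482)),]
def pts(q):
    out=[]
    for c,P,_ in obs:
        if P=="tab": P=(q[5]*1000,q[6]*1000,112)
        elif isinstance(P,str): P=(q[3]*1000,int(P[1:]),q[4]*1000)
        out.append(np.array(P)/1000)
    return fw(np.array(out),q[:3])
def f(q):
    W=pts(q); r=[]
    off={"t":q[7:10],"s":q[10:13],"w":q[13:16]}
    for (c,P,uv),X in zip(obs,W): r+=list((proj(cs[c],X+off[c])[0]-uv)/0.5)
    return np.r_[r,q[7:]/.0015]
r=least_squares(f,[.536,-.105,.099,.05,.108,-.073,-.02]+[0]*9,x_scale=[.01]*16)
q=r.x; print(q[:7].round(4)); print((q[7:]*1000).round(1)); print((r.fun[:30]*.5).reshape(-1,2).round(2))
J=r.jac; print("sd",np.sqrt(np.diag(np.linalg.inv(J.T@J)))[:7].round(4))
np.save("fix.npy",q[:3]); np.save("q.npy",q)
print("throw,ang",np.hypot(q[3]-.05,q[4]-.085),np.degrees(np.arctan2(q[3]-.05,q[4]-.085)))
E
```

```text
[ 0.5367 -0.1023  0.1043  0.0396  0.1127 -0.0745 -0.0204]
[ 0.  -2.  -1.7  0.3 -1.  -1.6 -0.3  3.  -1.7]
[[-0.8   0.16]
 [ 1.13 -0.1 ]
 [ 0.13 -1.08]
 [-0.87 -0.21]
 [ 0.32 -0.74]
 [-0.34  0.79]
 [ 1.03 -0.54]
 [ 0.33  0.44]
 [-0.45  0.94]
 [ 0.32  0.15]
 [ 0.57 -0.04]
 [-0.62  0.44]
 [-1.39  0.18]
 [ 0.14 -0.26]
 [ 0.    0.  ]]
sd [0.0009 0.0009 0.0025 0.0007 0.0014 0.0012 0.0012]
throw,ang 0.029572063004402065 -20.594737977038314
```

```bash
python3 - <<'E'
from h import *
fix=np.load("fix.npy"); a=fix[2]
for X in (-.115,):
  tg=fw([X,-.0204,.097],fix)[0]; print(tg, delta(tg,[np.cos(a),np.sin(a),0]))
p,R,s=tool();print(R.round(3))
E
```

```text
[ 0.42447033 -0.13458295  0.097     ] [15.334, 0.064, -0.916, -0.27]
[[ 0.002 -0.099  0.995]
 [-0.     0.995  0.099]
 [-1.    -0.001  0.002]]
```

jog_arm --deltas '[0, 1, 0, -0.5, 0, 0, 3, 0.05, -0.9, -0.3, 0, 6, 0.05, -0.9, -0.3, 0, 9, 0.05, -0.9, -0.3, 0, 12, 0.05, -0.9, -0.3, 0, 14, 0.05, -0.9, -0.3, 0, 15.3, 0.05, -0.9, -0.3, 0, 15.3, 0.05, -0.9, -0.3]'

```text
time_s: 3.2
tool_pos: [0.4227, -0.1335, 0.0953]
ee_rot: [146.1, 89.9, 152.2]
wrist_force: [-0.3, 0.6, 0.4]
gripper_width: 0.0261
```

```bash
python3 - <<'E'
from h import *
rep(); fix=np.load("fix.npy"); print(wf(tool()[0],fix))
for n in ["top","scene"]:
    c=arm.camera(n); cv2.imwrite(f"pics/{n}2.png",c["img"][:,:,::-1])
a=cv2.imread("pics/scene2.png")[165:290,215:345]; cv2.imwrite("pics/scene2z.png",cv2.resize(a,None,fx=4.7,fy=4.7,interpolation=cv2.INTER_CUBIC))
E
```

```text
t 3.2 p [ 0.4227 -0.1335  0.0953] rot [146.1  89.9 152.2] F [-0.3  0.6  0.4] M [-0.02  0.07 -0.01] w 26.1 j [-21.  -4. 126.   0.  58. -27.]
[[-0.11662278 -0.01918066  0.09525874]]
```

View pics/scene2z.png

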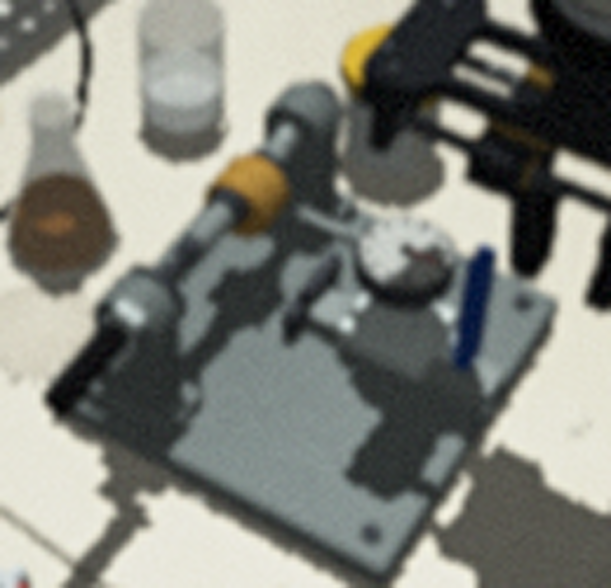

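jog_arm --deltas '[0, 0, -0.1, 0.5, 0, 0, 0, -0.1, 1, 0, 0, 0, -0.1, 1, 0, 0, 0, -0.1, 1, 0, 0, 0, -0.1, 1, 0, 0, 0, -0.1, 1.3, 0, 0, 0, -0.1, 1.6, 0, 0, 0, -0.1, 1.6, 0]'

```text
time_s: 4.1
tool_pos: [0.4414, -0.1339, 0.0979]
ee_rot: [-19.1, 89.9, -13.1]
wrist_force: [0.8, 0.2, -0.3]
gripper_width: 0.0003
```

```bash
python3 - <<'E'
from h import *
rep(); fix=np.load("fix.npy"); print(wf(tool()[0],fix))
for n in ["top"]:
    c=arm.camera(n); cv2.imwrite(f"pics/{n}3.png",c["img"][:,:,::-1])
a=cv2.imread("pics/top3.png")[175:295,180:300]; cv2.imwrite("pics/top3z.png",cv2.resize(a,None,fx=5,fy=5,interpolation=cv2.INTER_CUBIC))
E
```

```text
t 4.1 p [ 0.4414 -0.1339  0.0979] rot [-19.1  89.9 -13.1] F [ 0.8  0.2 -0.3] M [-0.08  0.05 -0.  ] w 0.3 j [-20.  -2. 124.   0.  58. -26.]
[[-0.09809103 -0.02147766  0.09787812]]
```

View pics/top3z.png

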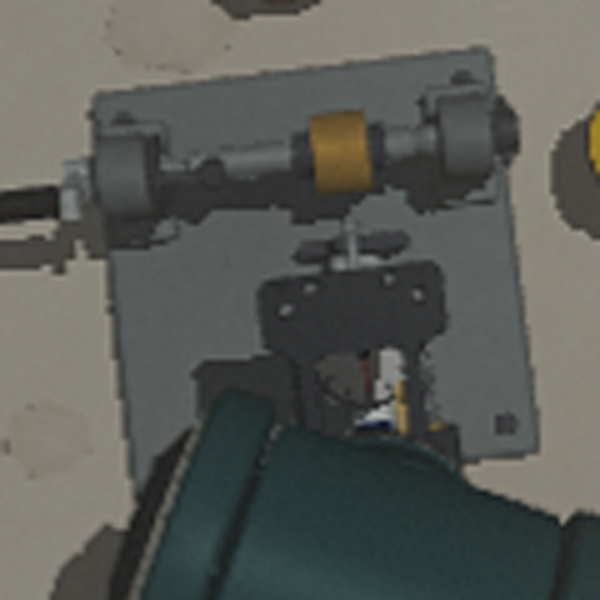

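jog_arm --deltas '[0, 0, 0.1, 0.3, 0, 0, 0, 0.1, 0.6, 0, 0, 0, 0.1, 0.8, 0, 0, 0, 0.1, 1.0, 0, 0, 0, 0.1, 1.2, 0, 0, 0, 0.1, 1.2, 0]'

```text
time_s: 4.75
tool_pos: [0.4533, -0.1316, 0.0979]
ee_rot: [-18.7, 89.9, -12.6]
wrist_force: [-0.8, -0.9, 0.3]
gripper_width: 0.0003
```

```bash
python3 - <<'E'
from h import *
fix=np.load("fix.npy")
for i in range(4): rep();  print(wf(tool()[0],fix)); arm.camera("top")
for n in ["scene"]:
    c=arm.camera(n); cv2.imwrite(f"pics/{n}4.png",c["img"][:,:,::-1])
a=cv2.imread("pics/scene4.png")[165:290,215:345]; cv2.imwrite("pics/scene4z.png",cv2.resize(a,None,fx=4.7,fy=4.7,interpolation=cv2.INTER_CUBIC))
E
```

```text
t 4.75 p [ 0.4533 -0.1316  0.0979] rot [-18.7  89.9 -12.6] F [-0.8 -0.9  0.3] M [-0.05  0.02  0.  ] w 0.3 j [-19.  -1. 123.   0.  58. -25.]
[[-0.08603563 -0.0204105   0.09788238]]
t 4.8 p [ 0.4531 -0.1316  0.0978] rot [-19.4  89.9 -13.3] F [-0.3 -0.7 -0.5] M [-0.12  0.08  0.01] w 0.4 j [-19.  -1. 123.   0.  58. -25.]
[[-0.08623234 -0.02040036  0.09783826]]
t 4.85 p [ 0.453  -0.1316  0.0978] rot [-19.3  89.9 -13.2] F [-0.2 -0.3 -0.4] M [-0.03  0.07 -0.05] w 0.2 j [-19.  -1. 123.   0.  58. -25.]
[[-0.0863017  -0.0203737   0.09783495]]
t 4.9 p [ 0.4529 -0.1316  0.0978] rot [-19.   89.9 -13. ] F [ 0.7  0.  -0.2] M [-0.04  0.05  0.03] w 0.7 j [-19.  -1. 123.   0.  58. -25.]
[[-0.08639673 -0.02035547  0.09781232]]
```

View pics/scene4z.png

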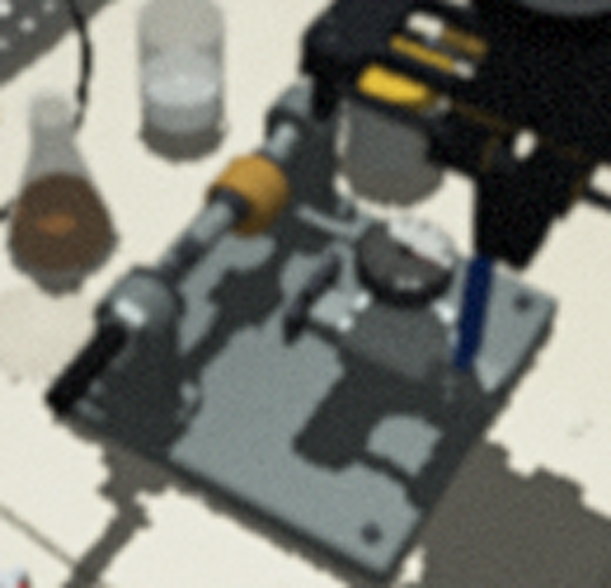

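```bash
python3 - <<'E'
from h import *
fix=np.load("fix.npy"); q=np.load("q.npy"); c=arm.camera("scene")
P=lambda X:(proj(c,X+q[10:13])-[215,165]+.5)*4.7-.5
print("tcp",P(tool()[0])); print("tabtop corners",P(fw(np.array([[-79.5,-28,112],[-79.5,-12,112],[-69.5,-12,112],[-69.5,-28,112],[-74.5,-20,112]])/1000,fix)))
E
```

```text
tcp [[499.85010994 287.79721175]]
tabtop corners [[497.15464392 250.4458424 ]
 [481.40287903 273.24357522]
 [461.29010801 264.05490704]
 [477.20296065 241.47929928]
 [479.28460016 257.22626142]]
```

```bash
python3 - <<'E'
import cv2
a=cv2.imread("pics/scene4.png")[190:240,290:345]; cv2.imwrite("pics/s4zz.png",cv2.convertScaleAbs(cv2.resize(a,None,fx=11,fy=11,interpolation=cv2.INTER_CUBIC),alpha=1.8,beta=20))
E
```

```text
(no output)
```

View pics/s4zz.png

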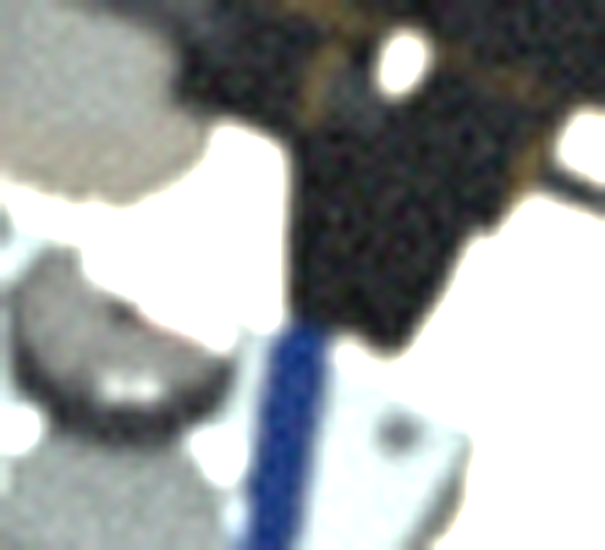

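```bash
python3 - <<'E'
from h import *
fix=np.load("fix.npy"); q=np.load("q.npy"); c=arm.camera("scene"); t=arm.camera("top"); w=arm.camera("wrist")
P=lambda X:(proj(c,X)-[215,165]+.5)*4.7-.5
print(P([.4227,-.1335,.0953]),P([.4227,-.1335,.1253]))
for k in (c,t,w):
  T=k["camera_from_world"]; print(-T[:3,:3].T@T[:3,3])
# wrist image tip check at first pose
w["camera_from_world"]=np.load("w1.npy"); print("wrist tcp px (open fingers 88)",proj(w,[[.4329,-.1385,.2492]]),proj(w,[[.4329-.044,-.1385-.0044,.2492],[.4329+.044,-.1385+.0044,.2492]]))
E
```

```text
[[559.08745158 320.72602536]] [[569.17165216 277.4737515 ]]
[0.24448528 0.34211158 0.70019672]
[ 0.52199171 -0.14042666  1.05795086]
[ 0.44350185 -0.05750221  0.27034598]
wrist tcp px (open fingers 88) [[254.43294318 228.10180783]] [[185.70895204 228.23883813]
 [323.15495821 227.65797386]]
```

jog_arm --deltas '[0, 0, 0, -0.7, 0, 0, 0, 0, -1.4, 0, 0, 0.5, 0, -1.5, 0, 0, 1.2, 0, -1.5, 0, 0, 1.8, 0, -1.5, 0, 0, 2, 0, -1.5, 0, 0, 2, 0, -1.5, 0]'

```text
time_s: 5.9
tool_pos: [0.4376, -0.133, 0.0771]
ee_rot: [-8.3, 90.0, -2.2]
wrist_force: [-0.4, 0.0, 0.6]
gripper_width: 0.0004
```

```bash
python3 - <<'E'
from h import *
fix=np.load("fix.npy")
rep();  print(wf(tool()[0],fix))
c=arm.camera("scene"); 
a=c["img"][190:240,290:345,::-1]; cv2.imwrite("pics/s5zz.png",cv2.convertScaleAbs(cv2.resize(a,None,fx=11,fy=11,interpolation=cv2.INTER_CUBIC),alpha=1.8,beta=20))
w=arm.camera("wrist"); cv2.imwrite("pics/w5.png",w["img"][:,:,::-1]); print((proj(c,tool()[0])-[290,190]+.5)*11, proj(w,tool()[0]))
E
```

```text
t 5.9 p [ 0.4376 -0.133   0.0771] rot [-8.3 90.  -2.2] F [-0.4  0.   0.6] M [-0.07  0.05 -0.  ] w 0.4 j [-20.  -1. 125.   0.  56. -26.]
[[-0.10174072 -0.02020367  0.07706805]]
[[401.72685772 495.22890651]] [[255.43421693 224.7486798 ]]
```

View pics/s5zz.png

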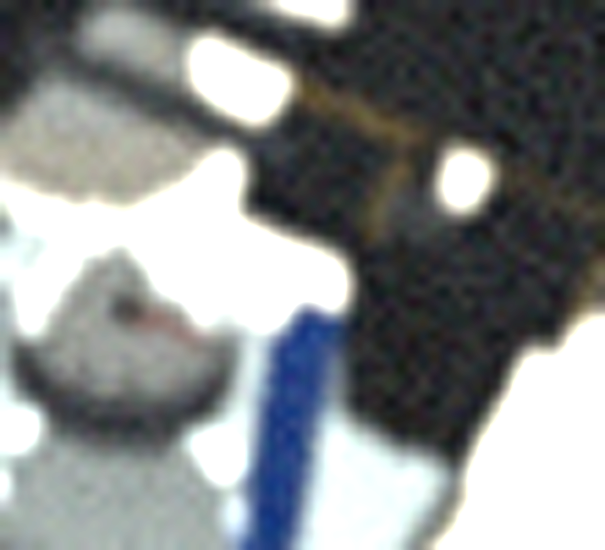

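View pics/w5.png

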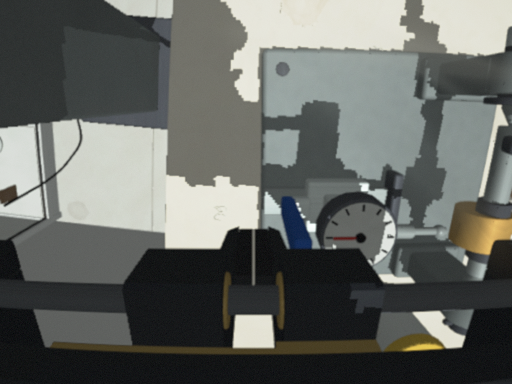

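```bash
python3 - <<'E'
from h import *
p,R,s=tool(); c=arm.camera("scene"); w=arm.camera("wrist")
for d in (0,.01,.02,.03):
  for y in (0,.009):
    X=np.array([p+R@[-d,y,z] for z in (-.011,.011)]); print(d,y,((proj(c,X)-[290,190]+.5)*11).round().tolist(),proj(w,X).round(1).tolist())
E
```

```text
0 0 [[453.0, 519.0], [351.0, 471.0]] [[237.6, 224.2], [272.1, 224.2]]
0 0.009 [[434.0, 550.0], [331.0, 502.0]] [[237.3, 211.0], [272.4, 210.9]]
0.01 0 [[461.0, 487.0], [357.0, 439.0]] [[236.8, 230.8], [273.2, 230.8]]
0.01 0.009 [[441.0, 518.0], [337.0, 470.0]] [[236.5, 216.9], [273.5, 216.9]]
0.02 0 [[468.0, 455.0], [363.0, 407.0]] [[235.8, 238.1], [274.3, 238.1]]
0.02 0.009 [[448.0, 486.0], [343.0, 437.0]] [[235.5, 223.6], [274.7, 223.6]]
0.03 0 [[476.0, 421.0], [370.0, 373.0]] [[234.8, 246.3], [275.6, 246.3]]
0.03 0.009 [[456.0, 453.0], [349.0, 404.0]] [[234.5, 231.1], [276.0, 231.0]]
```

jog_arm --deltas '[0, 0, 0, 0.3, 0, 0, 0, 0, 0.6, 0, 0, 0, 0, 0.9, 0, 0, 0, 0, 1.1, 0, 0, 0, 0, 1.3, 0, 0, 0, 0, 1.5, 0, 0, 0, 0, 1.7, 0, 0, 0, 0, 1.9, 0]'

```text
time_s: 6.9
tool_pos: [0.4557, -0.1315, 0.0782]
ee_rot: [-152.8, 89.9, -146.8]
wrist_force: [-6.4, -1.2, 7.1]
gripper_width: 0.0006
```

```bash
python3 - <<'E'
from h import *
fix=np.load("fix.npy")
rep();  print(wf(tool()[0],fix))
w=arm.camera("wrist"); cv2.imwrite("pics/w6.png",w["img"][:,:,::-1]);rep()
E
```

```text
t 6.9 p [ 0.4557 -0.1315  0.0782] rot [-152.8   89.9 -146.8] F [-6.4 -1.2  7.1] M [-0.28  1.13 -0.04] w 0.6 j [-19.   1. 123.  -0.  56. -25.]
[[-0.08366956 -0.02059063  0.07819689]]
t 6.95 p [ 0.456  -0.1315  0.0782] rot [-146.8   89.9 -140.7] F [-5.8 -2.   5.4] M [-0.26  1.    0.03] w 0.1 j [-19.   1. 123.  -0.  56. -25.]
```

View pics/w6.png

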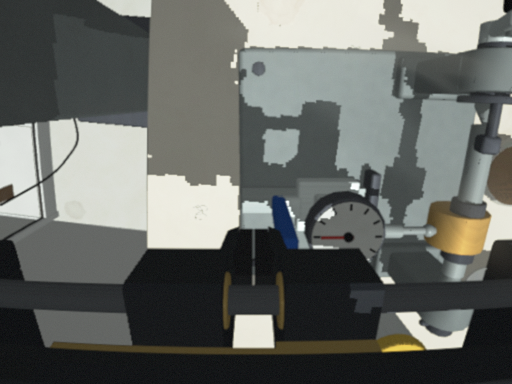

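jog_arm --deltas '[0, 0, 0, -1.5, 0, 0, 0, 0, -2.5, 8, 0, 0.3, 0, -2.5, 16, 0, 0.6, 0, -2.5, 24, 0, 0.8, 0, -2.5, 32, 0, 0.8, 0, -2.5, 40, 0, 0.8, 0, -2.5, 48, 0, 0.8, 0, -2.5, 56, 0, 0.8, 0, -2.5, 64, 0, 0.8, 0, -2.5, 72]'

```text
time_s: 7.95
tool_pos: [0.4306, -0.1341, 0.0702]
ee_rot: [-69.2, 89.9, -135.5]
wrist_force: [-0.0, -0.3, 0.9]
gripper_width: 0.0002
```

jog_arm --deltas '[0, 0, 0, 0, 8, 0, 0, 0, 0, 16, 0, 0, 0, 0, 18, 0, 0, 0, 0, 18]'

```text
time_s: 8.35
tool_pos: [0.4301, -0.134, 0.0702]
ee_rot: [-50.0, 89.9, -134.3]
wrist_force: [0.1, -0.1, -0.6]
gripper_width: 0.0007
```

```bash
python3 - <<'E'
from h import *
fix=np.load("fix.npy"); a=fix[2]
rep();  print(wf(tool()[0],fix)); print(tool()[1].round(3))
print(delta(fw([-.09,-.0204,.07],fix)[0],[-np.sin(a),np.cos(a),0]))
w=arm.camera("wrist"); cv2.imwrite("pics/w7.png",w["img"][:,:,::-1])
E
```

```text
t 8.35 p [ 0.4301 -0.134   0.0702] rot [ -50.    89.9 -134.3] F [ 0.1 -0.1 -0.6] M [-0.04  0.14 -0.03] w 0.7 j [-20.  -1. 127.  -0.  55.  64.]
[[-0.10929986 -0.02044578  0.07015178]]
[[-0.001  0.995  0.1  ]
 [-0.001  0.1   -0.995]
 [-1.    -0.001  0.001]]
[0.013, 1.93, -0.012, -0.23]
```

View pics/w7.png

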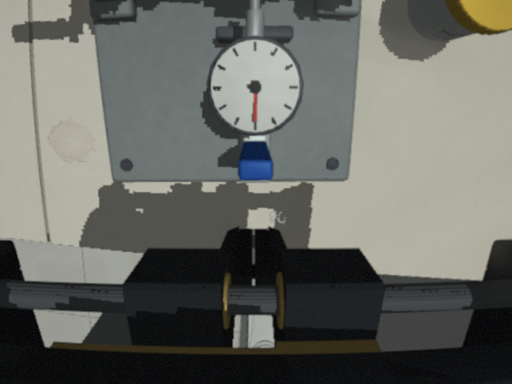

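jog_arm --deltas '[0, 0, 0.5, 0, 0, 0, 0, 1, 0, 0, 0, 0, 1.4, 0, 0, 0, 0, 1.7, 0, 0, 0, 0, 2, 0, 0, 0, 0, 2.3, 0, 0, 0, 0, 2.6, 0, 0, 0, 0, 2.9, 0, 0, 0, 0, 3.2, 0, 0]'

```text
time_s: 9.3
tool_pos: [0.4603, -0.1308, 0.0698]
ee_rot: [-86.0, 89.7, -170.2]
wrist_force: [-7.6, -1.8, 6.1]
gripper_width: 0.0013
```

```bash
python3 - <<'E'
from h import *
fix=np.load("fix.npy"); a=fix[2]
rep();  print(wf(tool()[0],fix))
w=arm.camera("wrist"); cv2.imwrite("pics/w8.png",w["img"][:,:,::-1]); rep()
E
```

```text
t 9.3 p [ 0.4603 -0.1308  0.0698] rot [ -86.    89.7 -170.2] F [-7.6 -1.8  6.1] M [-0.34  1.28 -0.05] w 1.3 j [-19.   2. 123.  -0.  55.  66.]
[[-0.07897555 -0.02040871  0.06982198]]
t 9.35 p [ 0.4606 -0.1309  0.0699] rot [ -86.1   89.7 -170.3] F [-5.6 -0.6  3.9] M [-0.23  1.02 -0.11] w 0.6 j [-19.   2. 123.  -0.  55.  66.]
```

View pics/w8.png

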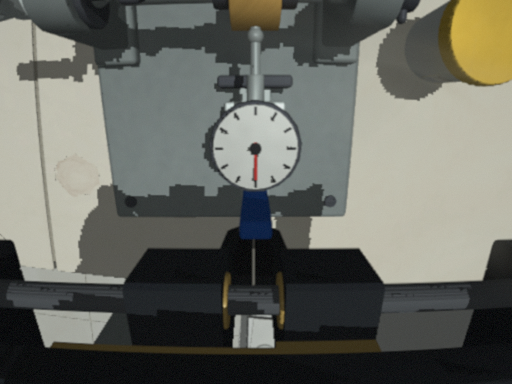

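jog_arm --deltas '[0, 0, 0.3, 0, 0, 0, 0, 0.6, 0, 0, 0, 0, 0.9, 0, 0, 0, 0, 1.2, 0, 0, 0, 0, 1.4, 0, 0, 0, 0, 1.6, 0, 0]'

```text
time_s: 9.95
tool_pos: [0.4695, -0.1297, 0.0692]
ee_rot: [-92.8, 88.8, -176.9]
wrist_force: [-25.0, -5.0, 18.7]
gripper_width: 0.0006
```

```bash
python3 - <<'E'
from h import *
fix=np.load("fix.npy"); a=fix[2]
rep();  print(wf(tool()[0],fix))
w=arm.camera("wrist"); cv2.imwrite("pics/w9.png",w["img"][:,:,::-1]); rep()
E
```

```text
t 9.95 p [ 0.4695 -0.1297  0.0692] rot [ -92.8   88.8 -176.9] F [-25.   -5.   18.7] M [-0.97  3.85 -0.24] w 0.6 j [-18.   4. 122.  -1.  56.  66.]
[[-0.06975507 -0.02021943  0.06915283]]
t 10.0 p [ 0.4694 -0.1297  0.0692] rot [ -92.7   88.8 -176.8] F [-21.7  -4.2  17. ] M [-0.79  3.39 -0.16] w 0.6 j [-18.   4. 122.  -1.  56.  66.]
```

View pics/w9.png

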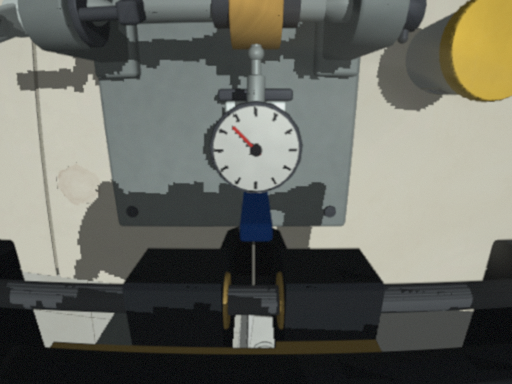

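```bash
python3 - <<'E'
from h import *
fix=np.load("fix.npy"); q=np.load("q.npy")
w=arm.camera("wrist"); print(wf(back(w,[(256,150)],.092),fix), "tabtop far edge",wf(back(w,[(256,192)],.112),fix),"plate front",wf(back(w,[(120,224),(350,226)],.02),fix))
rep()
E
```

```text
[[-0.01935694 -0.02181281  0.092     ]] tabtop far edge [[-0.03521532 -0.02165956  0.112     ]] plate front [[-0.09345613  0.09064505  0.02      ]
 [-0.09532163 -0.10027338  0.02      ]]
t 10.05 p [ 0.4693 -0.1297  0.0692] rot [ -92.9   88.8 -177. ] F [-21.   -4.5  17.4] M [-0.8   3.34 -0.23] w 0.3 j [-18.   4. 122.  -1.  56.  66.]
```

jog_arm --deltas '[0, 0, 0.7, 0, 0, 0, 0, 0.9, 0, 0, 0, 0, 0.9, 0, 0]'

```text
time_s: 10.35
tool_pos: [0.4687, -0.1294, 0.0683]
ee_rot: [-94.1, 87.6, -178.2]
wrist_force: [-28.0, -5.3, 21.7]
gripper_width: 0.0004
```

```bash
python3 - <<'E'
from h import *
fix=np.load("fix.npy"); a=fix[2]
rep();  print(wf(tool()[0],fix))
w=arm.camera("wrist"); cv2.imwrite("pics/w10.png",w["img"][:,:,::-1]); rep()
a=w["img"][60:250,170:340,::-1]; cv2.imwrite("pics/w10z.png",cv2.resize(a,None,fx=3,fy=3,interpolation=cv2.INTER_CUBIC))
E
```

```text
t 10.35 p [ 0.4687 -0.1294  0.0683] rot [ -94.1   87.6 -178.2] F [-28.   -5.3  21.7] M [-1.05  4.38 -0.23] w 0.4 j [-18.   4. 121.  -1.  57.  67.]
[[-0.07047706 -0.01985528  0.06829924]]
t 10.4 p [ 0.4687 -0.1294  0.0683] rot [ -94.1   87.7 -178.1] F [-26.9  -5.2  21.7] M [-1.    4.31 -0.27] w 0.2 j [-18.   4. 121.  -1.  57.  67.]
```

View pics/w10z.png

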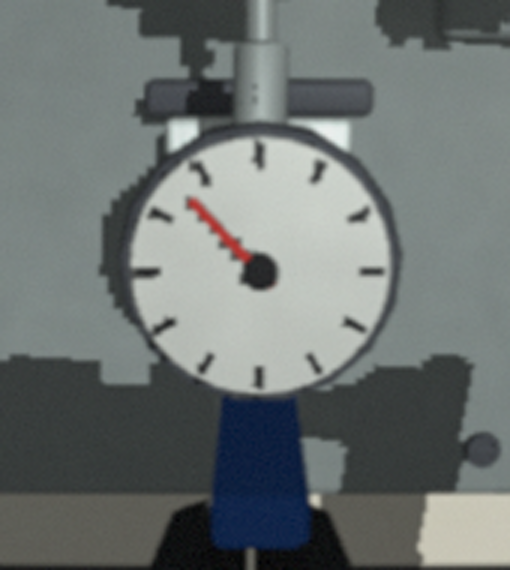

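Pushed home: the force rises to 25–28 N with no further travel, and the needle sits at about 135° (roughly 7.8 mm pressed). The fingertips look about 25 mm short of the stated TCP in the pictures, so I'll back off and check that by touching the bench.

jog_arm --deltas '[0, 0, -0.5, 0, 0, 0, 0, -1.5, 0, 0, 0, 0, -3, 0, 0, 0, 0, -4.3, 0, 0, 0, 0, -4.3, 0, 0]'

```text
time_s: 10.9
tool_pos: [0.424, -0.1336, 0.0697]
ee_rot: [-94.7, 87.6, -178.8]
wrist_force: [-0.6, -0.1, -0.4]
gripper_width: 0.0004
```

```bash
python3 - <<'E'
from h import *
fix=np.load("fix.npy"); a=fix[2]
rep();  print(wf(tool()[0],fix))
for n in ("wrist","scene"):
  w=arm.camera(n); cv2.imwrite(f"pics/{n}11.png",w["img"][:,:,::-1])
E
```

```text
t 10.9 p [ 0.424  -0.1336  0.0697] rot [ -94.7   87.6 -178.8] F [-0.6 -0.1 -0.4] M [-0.03  0.14 -0.01] w 0.4 j [-20.  -0. 126.  -1.  57.  65.]
[[-0.11537598 -0.0194191   0.06974826]]
```

View pics/wrist11.png

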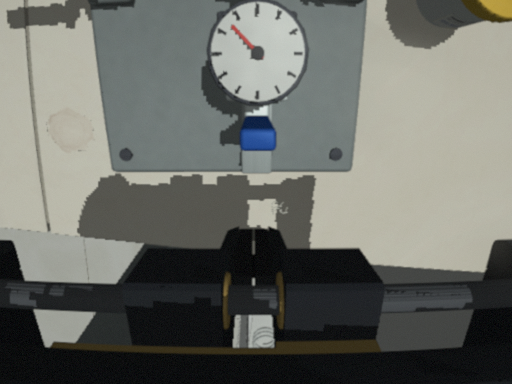

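jog_arm --deltas '[0, 1.2, 0, 0, 0, 0, 2.4, 0, 0, 0, 0, 3.6, 0, 0, 0, 0, 4.6, 0, 0, 0, 0, 5.4, 0, 0, 0, 0, 6, 0, 0, 0, 0, 6.4, 0, 0, 0, 0, 6.6, 0, 0, 0, 0, 6.6, 0, 0, 0]'

```text
time_s: 11.9
tool_pos: [0.4234, -0.1341, 0.0043]
ee_rot: [-93.8, 87.7, -177.9]
wrist_force: [-0.6, 0.1, 0.2]
gripper_width: 0.0003
```

```bash
python3 - <<'E'
from h import *
rep()
c=arm.camera("scene"); a=c["img"][185:285,260:390,::-1]; cv2.imwrite("pics/s12.png",cv2.resize(a,None,fx=5,fy=5,interpolation=cv2.INTER_CUBIC))
E
```

```text
t 11.9 p [ 0.4234 -0.1341  0.0043] rot [ -93.8   87.7 -177.9] F [-0.6  0.1  0.2] M [-0.01  0.1  -0.03] w 0.3 j [-20.   5. 128.  -1.  49.  65.]
```

View pics/s12.png

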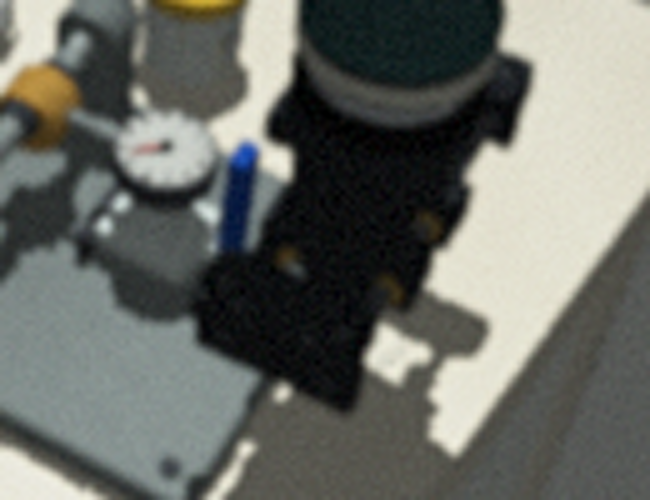

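jog_arm --deltas '[0, 0.3, 0, 0, 0, 0, 0.6, 0, 0, 0, 0, 0.9, 0, 0, 0, 0, 1.1, 0, 0, 0]'

```text
time_s: 12.35
tool_pos: [0.423, -0.1341, -0.0068]
ee_rot: [-93.7, 87.7, -177.8]
wrist_force: [-0.1, 0.6, -0.6]
gripper_width: 0.0004
```

```bash
python3 - <<'E'
from h import *
rep()
E
```

```text
t 12.35 p [ 0.423  -0.1341 -0.0068] rot [ -93.7   87.7 -177.8] F [-0.1  0.6 -0.6] M [-0.03  0.14  0.03] w 0.4 j [-20.   6. 129.  -1.  47.  65.]
```

jog_arm --deltas '[0, 0.4, 0, 0, 0, 0, 0.8, 0, 0, 0, 0, 1.1, 0, 0, 0, 0, 1.4, 0, 0, 0]'

```text
time_s: 12.75
tool_pos: [0.4223, -0.1341, -0.0212]
ee_rot: [-93.9, 87.7, -178.0]
wrist_force: [-0.3, 0.5, 0.1]
gripper_width: 0.0006
```

```bash
python3 - <<'E'
from h import *
rep(); print(wf(tool()[0],np.load("fix.npy")))
E
```

```text
t 12.75 p [ 0.4223 -0.1341 -0.0212] rot [ -93.9   87.7 -178. ] F [-0.3  0.5  0.1] M [-0.05  0.15 -0.02] w 0.6 j [-20.   8. 129.  -1.  45.  65.]
[[-0.11710185 -0.01969834 -0.02115358]]
```

jog_arm --deltas '[0, 0.2, 0, 0, 0, 0, 0.4, 0, 0, 0, 0, 0.6, 0, 0, 0, 0, 0.8, 0, 0, 0]'

```text
time_s: 13.15
tool_pos: [0.4222, -0.1341, -0.0257]
ee_rot: [-95.2, 87.6, -179.3]
wrist_force: [-16.3, 6.5, 56.2]
gripper_width: 0.0004
```

```bash
python3 - <<'E'
from h import *
rep()
for n in ("wrist","scene"):
  w=arm.camera(n); cv2.imwrite(f"pics/{n}13.png",w["img"][:,:,::-1])
E
```

```text
t 13.15 p [ 0.4222 -0.1341 -0.0257] rot [ -95.2   87.6 -179.3] F [-16.3   6.5  56.2] M [ 1.2   3.04 -0.04] w 0.4 j [-20.   8. 129.  -1.  45.  65.]
```

View pics/wrist13.png

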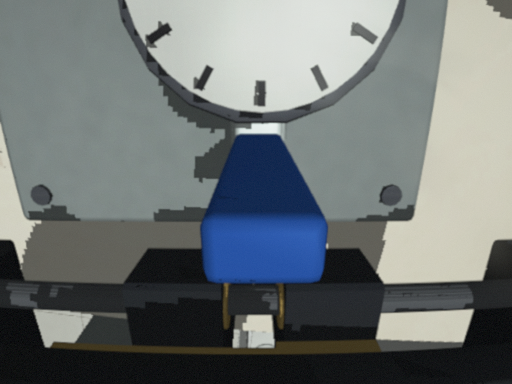

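jog_arm --deltas '[0, -1.5, -0.1, 0, 0, 0, -5, -0.3, 0, 0, 0, -9, -0.3, 0, 0, 0, -13, -0.3, 0, 0, 3, -17, -0.3, 0, 0, 5, -20, -0.3, 0, 0, 5, -23, -0.3, 0, 0, 5, -23, -0.3, 0, 0]'

```text
time_s: 14.05
tool_pos: [0.4321, -0.1354, 0.2093]
ee_rot: [-89.0, 88.1, -173.1]
wrist_force: [0.7, -0.7, 0.6]
gripper_width: 0.0305
```

```bash
cat >> h.py <<'E'
TIP=.025
def gp(): # true grasp point world
    p,R,s=tool(); return p+R@np.array([-TIP-.019,0,0])
def dgrasp(target,zdir=None):
    p,R,s=tool(); return delta(np.array(target)-R@np.array([-TIP-.019,0,0]),zdir)
E
python3 - <<'E'
from h import *
rep(); fix=np.load("fix.npy");a=fix[2]; q=np.load("q.npy")
c=arm.camera("top"); cv2.imwrite("pics/top14.png",c["img"][:,:,::-1])
tg=fw([q[3],.125,.20],fix)[0]; print(tg,dgrasp(tg,[np.cos(a),np.sin(a),0]))
E
```

```text
t 14.05 p [ 0.4321 -0.1354  0.2093] rot [ -89.    88.1 -173.1] F [ 0.7 -0.7  0.6] M [ 0.03  0.15 -0.03] w 30.5 j [-20.  -8. 117.  -1.  73.  64.]
[0.56309154 0.02612118 0.2       ] [4.528, 14.858, -14.643, 89.95]
```

View pics/top14.png

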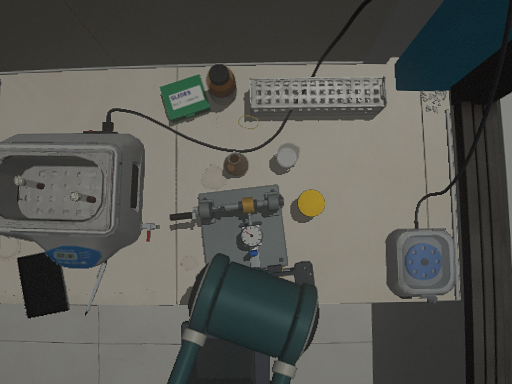

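jog_arm --deltas '[5, 0, 1.5, -1.5, -8, 5, 0, 3, -3, -16, 5, 0, 4.5, -4.5, -24, 5, 0.5, 6, -6, -32, 5, 1, 7.5, -7.5, -40, 5, 1.5, 9, -9, -48, 5, 2, 10.5, -10.5, -56, 5, 2.5, 12, -12, -64, 5, 3, 13.5, -13.5, -72, 5, 3.5, 14.8, -14.6, -80]'

```text
time_s: 15.1
tool_pos: [0.5602, 0.0265, 0.1633]
ee_rot: [-172.8, 87.7, -176.5]
wrist_force: [0.2, -0.5, 0.3]
gripper_width: 0.0499
```

```bash
python3 - <<'E'
from h import *
rep(); fix=np.load("fix.npy");a=fix[2]; q=np.load("q.npy")
tg=fw([q[3],.125,.17],fix)[0]; print(tg,dgrasp(tg,[np.cos(a),np.sin(a),0])); print(wf(gp(),fix))
E
```

```text
t 15.1 p [0.5602 0.0265 0.1633] rot [-172.8   87.7 -176.5] F [ 0.2 -0.5  0.3] M [-0.06  0.06 -0.  ] w 49.9 j [  0.   7. 107.  -0.  68.   4.]
[0.56309154 0.02612118 0.17      ] [3.72, -0.026, 0.261, -9.69]
[[0.03859109 0.12562629 0.20727359]]
```

jog_arm --deltas '[5, 1, 0, 0.1, -5, 5, 2.5, 0, 0.2, -9.7, 5, 3.7, 0, 0.2, -9.7, 5, 3.7, 0, 0.2, -9.7]'

```text
time_s: 15.5
tool_pos: [0.5577, 0.0262, 0.1223]
ee_rot: [177.2, 87.3, -177.0]
wrist_force: [-0.4, -0.2, 0.1]
gripper_width: 0.0503
```

```bash
python3 - <<'E'
from h import *
rep(); fix=np.load("fix.npy");a=fix[2]; q=np.load("q.npy"); print(wf(gp(),fix),np.linalg.norm(tool()[1][:,0]@[0,0,1]), tool()[1].round(3))
for n in ("wrist","scene","top"):
  c=arm.camera(n); cv2.imwrite(f"pics/{n}15.png",c["img"][:,:,::-1])
a=cv2.imread("pics/scene15.png")[140:290,170:345]; cv2.imwrite("pics/scene15z.png",cv2.resize(a,None,fx=4,fy=4,interpolation=cv2.INTER_CUBIC))
a=cv2.imread("pics/top15.png")[170:290,150:300]; cv2.imwrite("pics/top15z.png",cv2.resize(a,None,fx=4,fy=4,interpolation=cv2.INTER_CUBIC))
E
```

```text
t 15.5 p [0.5577 0.0262 0.1223] rot [ 177.2   87.3 -177. ] F [-0.4 -0.2  0.1] M [-0.06  0.   -0.  ] w 50.3 j [  0.   9. 110.  -0.  64.  -6.]
[[0.03631005 0.12557433 0.16626041]] 0.9988554043313393 [[-0.048 -0.102  0.994]
 [-0.003  0.995  0.102]
 [-0.999  0.002 -0.048]]
```

View pics/wrist15.png

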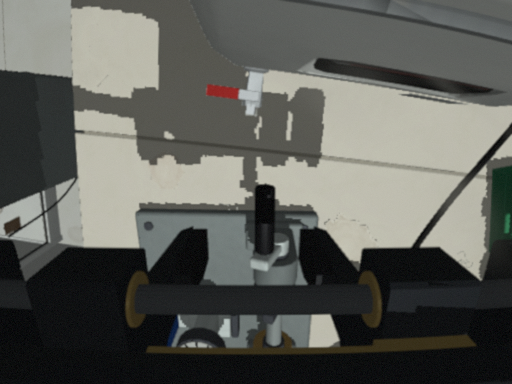

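View pics/scene15z.png

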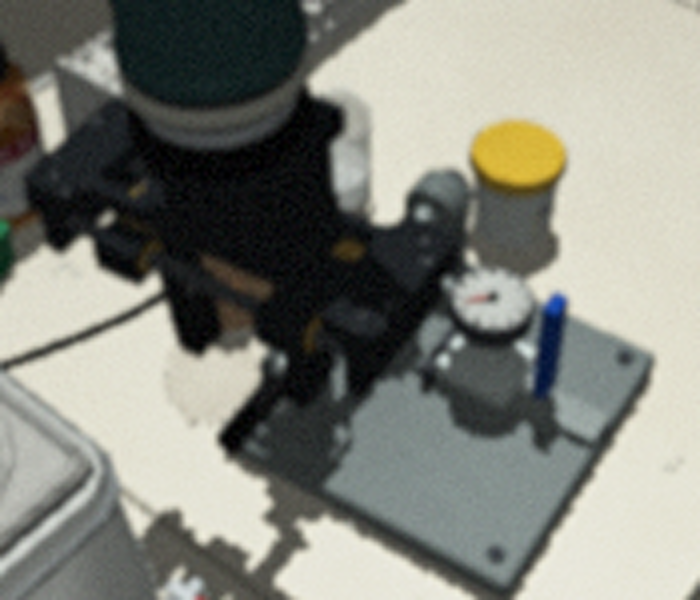

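View pics/top15z.png

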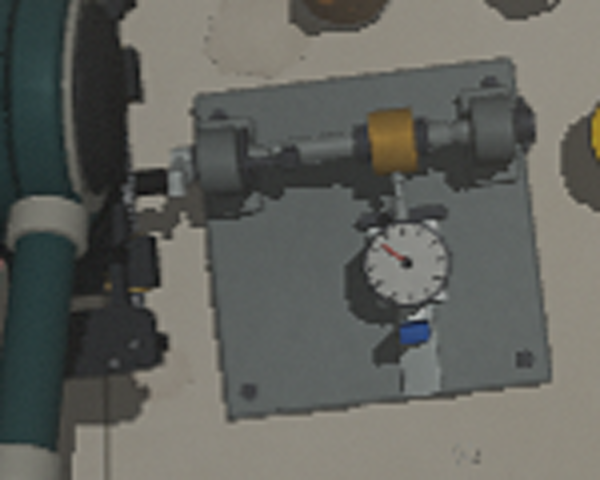

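```bash
python3 - <<'E'
from h import *
fix=np.load("fix.npy");q=np.load("q.npy"); w=arm.camera("wrist"); p,R,s=tool()
for d in (-.044,-.025,0,.01,.02): print(d,(p+R@[d,0,0]).round(3),proj(w,p+R@[d,0,0]).round(1))
print("handle ends",proj(w,fw([[q[3],.149,q[4]],[q[3],.101,q[4]]],fix)))
print(wf(back(w,[(264,187),(266,248)],.115),fix))
E
```

```text
-0.044 [0.563 0.026 0.171] [[256.6 260.7]]
-0.025 [0.562 0.026 0.152] [[256.2 243. ]]
0 [0.561 0.026 0.127] [[255.9 224.9]]
0.01 [0.561 0.026 0.117] [[255.8 218.9]]
0.02 [0.56  0.026 0.107] [[255.6 213.5]]
handle ends [[259.67434423 182.99268049]
 [259.32456653 248.80980207]]
[[0.04246289 0.14696163 0.115     ]
 [0.04427134 0.10294516 0.115     ]]
```

```bash
python3 - <<'E'
from h import *
fix=np.load("fix.npy");a=fix[2]
rep(); print(wf(gp(),fix)); print(dgrasp(fw([.0415,.125,.112],fix)[0],[np.cos(a),np.sin(a),0]))
E
```

```text
t 15.7 p [0.5611 0.0262 0.1267] rot [ 177.5   87.7 -176.6] F [ 0.6 -0.2  0.2] M [-0.06  0.03  0.  ] w 49.8 j [  0.   9. 109.  -0.  64.  -6.]
[[0.03934312 0.12519956 0.17067271]]
[5.854, -0.03, 0.45, -0.05]
```

jog_arm --deltas '[5, 1, 0, 0.2, 0, 5, 2, 0, 0.3, 0, 5, 3, 0, 0.4, 0, 5, 3.8, 0, 0.45, 0, 4, 4.6, 0, 0.45, 0, 4, 5.2, 0, 0.45, 0, 4, 5.6, 0, 0.45, 0, 4, 5.85, 0, 0.45, 0, 4, 5.85, 0, 0.45, 0]'

```text
time_s: 16.6
tool_pos: [0.563, 0.0265, 0.0678]
ee_rot: [177.5, 87.7, -176.6]
wrist_force: [0.1, -0.0, -0.5]
gripper_width: 0.0404
```

```bash
python3 - <<'E'
from h import *
fix=np.load("fix.npy");a=fix[2]
rep(); print(wf(gp(),fix));
w=arm.camera("wrist");cv2.imwrite("pics/w16.png",w["img"][:,:,::-1]); rep();print(wf(gp(),fix))
c=arm.camera("scene"); a=c["img"][180:290,200:330,::-1]; cv2.imwrite("pics/s16.png",cv2.resize(a,None,fx=5,fy=5,interpolation=cv2.INTER_CUBIC))
E
```

```text
t 16.6 p [0.563  0.0265 0.0678] rot [ 177.5   87.7 -176.6] F [ 0.1 -0.  -0.5] M [-0.05  0.1   0.  ] w 40.4 j [  0.  12. 112.  -0.  58.  -6.]
[[0.04133305 0.12531851 0.11175833]]
t 16.65 p [0.5632 0.0265 0.0681] rot [ 177.5   87.7 -176.6] F [ 0.9 -0.2 -0.4] M [-0.07  0.    0.01] w 40.3 j [  0.  12. 112.  -0.  58.  -6.]
[[0.04154483 0.12532434 0.11208554]]
```

View pics/w16.png

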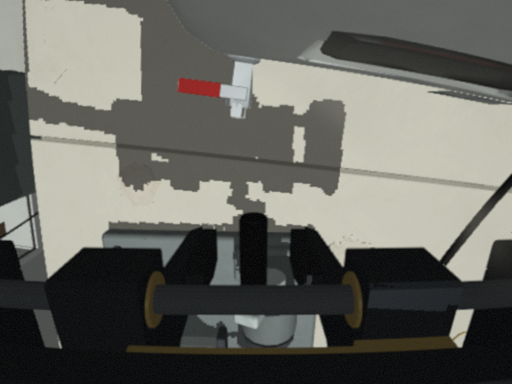

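View pics/s16.png

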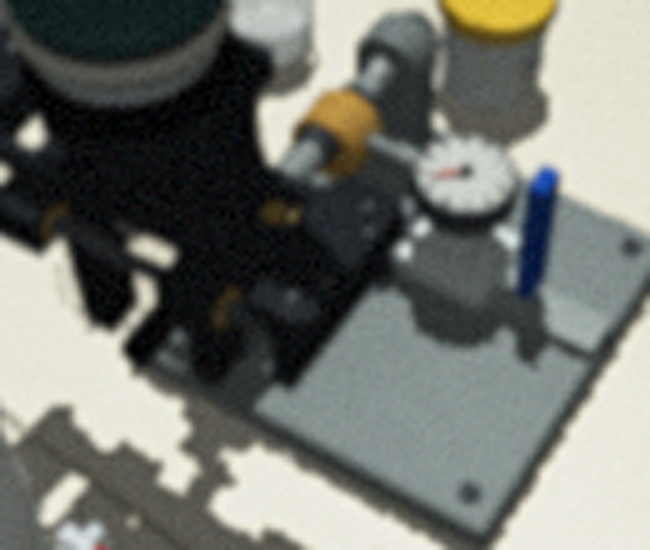

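jog_arm --deltas '[2.5, 0, 0, 0, 0, 2, 0, 0, 0, 0, 1.8, 0, 0, 0, 0, 1.6, 0, 0, 0, 0, 1, 0, 0, 0, 0, 1, 0, 0, 0, 0]'

```text
time_s: 17.3
tool_pos: [0.5632, 0.0265, 0.0684]
ee_rot: [177.6, 87.7, -176.5]
wrist_force: [-0.7, -0.3, 0.3]
gripper_width: 0.013
```

```bash
python3 - <<'E'
from h import *
fix=np.load("fix.npy");a=fix[2]
rep(); print(wf(gp(),fix));
c=arm.camera("top"); a=c["img"][215:255,225:275,::-1]; cv2.imwrite("pics/d17.png",cv2.resize(a,None,fx=10,fy=10,interpolation=cv2.INTER_CUBIC));rep()
E
```

```text
t 17.3 p [0.5632 0.0265 0.0684] rot [ 177.6   87.7 -176.5] F [-0.7 -0.3  0.3] M [-0.08  0.2   0.02] w 13.0 j [  0.  12. 112.  -0.  58.  -6.]
[[0.04154588 0.12531457 0.11234177]]
t 17.35 p [0.5632 0.0265 0.0683] rot [ 177.6   87.7 -176.5] F [-1.  -0.4  1.2] M [-0.1   0.2  -0.01] w 12.9 j [  0.  12. 112.  -0.  58.  -6.]
```

View pics/d17.png

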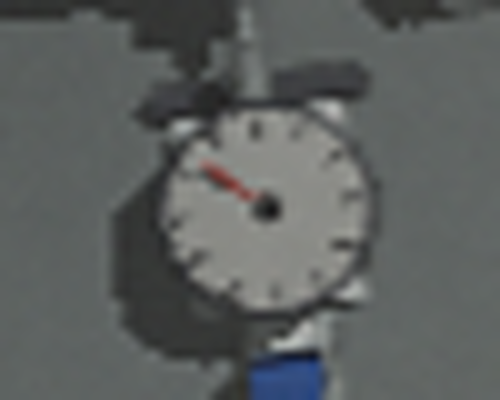

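```bash
cat >> h.py <<'E'
import json,os
def needle(save=None):
    fix=np.load("fix.npy"); a=fix[2]; c=arm.camera("top"); im=c["img"].astype(int)
    ctr=proj(c,fw([-.0185,-.0205,.092],fix))[0]
    y,x=np.mgrid[0:384,0:512]; red=(im[...,0]-np.maximum(im[...,1],im[...,2]))
    m=(np.hypot(x-ctr[0],y-ctr[1])<12)
    w=np.where(m&(red>25),red,0).astype(float)
    gray=im.sum(2)
    n=(w>0).sum()
    if n==0: print("no red"); return
    P=np.c_[x[w>0],y[w>0]].astype(float); ww=w[w>0]
    # dial disc centre: bright pixels
    br=m&((gray>330)|(w>0)); cx,cy=x[br].mean(),y[br].mean()
    mu=(P*ww[:,None]).sum(0)/ww.sum()
    W=wf(back(c,[(cx,cy),mu],.092),fix); d=W[1]-W[0]
    ang=np.degrees(np.arctan2(d[1],-d[0]))%360  # clockwise from above, from -x : -x -> +y -> +x
    print("needle deg",round(ang,1),"mm",round(np.radians(ang)/.3,2),"n",n,"ctr",cx.round(1),cy.round(1),"dialfix",W[0].round(4))
    if save: cv2.imwrite(save,cv2.resize(c["img"][215:260,225:280,::-1],None,fx=8,fy=8,interpolation=cv2.INTER_CUBIC))
def st():
    fix=np.load("fix.npy"); p,R,s=tool(); a=fix[2]
    F=np.array(s["wrist_force"]); c,sn=np.cos(a),np.sin(a)
    g=wf(gp(),fix)[0]; print("t",round(s["time_s"],2),"grasp fix mm",(g*1000).round(1),"Ffix",round(F[0]*c+F[1]*sn,1),round(-F[0]*sn+F[1]*c,1),round(F[2],1),"pitch",round(s["ee_rot"][1],1),"w",round(s["gripper_width"]*1000,1)); return g
def rows(targets,w=1.0):
    "fixture xz targets (m) for grasp point, y kept 0.1253"
    fix=np.load("fix.npy"); a=fix[2]
    out=[]
    for X,Z in targets:
        d=dgrasp(fw([X,.1253,Z],fix)[0],[np.cos(a),np.sin(a),0]); out+=[w]+[round(v,2) for v in d[:3]]+[round(d[3],1)]
    print(out)
E
python3 - <<'E'
from h import *
needle("pics/d18.png"); g=st(); 
r=.027;t0=np.radians(-18)
rows([(g[0]+r*(np.sin(t)-np.sin(t0)),g[2]+r*(np.cos(t)-np.cos(t0))) for t in np.radians([-15,-12,-9,-6,-6])])
E
```

```text
needle deg 130.0 mm 7.56 n 8 ctr 251.4 235.2 dialfix [-0.0177 -0.0218  0.092 ]
t 17.4 grasp fix mm [ 41.5 125.3 112.3] Ffix -1.9 -0.3 1.2 pitch 87.7 w 12.8
[1.0, -0.05, 0.0, 0.13, -0.1, 1.0, -0.08, 0.0, 0.27, -0.1, 1.0, -0.12, 0.0, 0.41, -0.1, 1.0, -0.14, 0.0, 0.55, -0.1, 1.0, -0.14, 0.0, 0.55, -0.1]
```

jog_arm --deltas '[1.0, -0.05, 0, 0.13, 0, 1.0, -0.08, 0, 0.27, 0, 1.0, -0.12, 0, 0.41, 0, 1.0, -0.14, 0, 0.55, 0, 1.0, -0.14, 0, 0.55, 0]'

```text
time_s: 17.9
tool_pos: [0.5688, 0.0271, 0.0695]
ee_rot: [177.5, 87.7, -176.6]
wrist_force: [-3.6, -0.8, 1.1]
gripper_width: 0.0128
```

```bash
python3 - <<'E'
from h import *
st();needle("pics/d18.png"); g=st()
E
```

```text
t 17.9 grasp fix mm [ 47.2 125.3 113.5] Ffix -3.6 -0.4 1.1 pitch 87.7 w 12.8
needle deg 144.1 mm 8.38 n 7 ctr 251.3 235.2 dialfix [-0.0176 -0.0218  0.092 ]
t 17.95 grasp fix mm [ 47.2 125.3 113.5] Ffix -4.8 -0.5 0.2 pitch 87.7 w 13.0
```

```bash
cat >> h.py <<'E'
def arc(angs,xc,zc,r):
    g=st(); print("cur th",np.degrees(np.arctan2(g[0]-xc,g[2]-zc)).round(1),"rad",(1e3*np.hypot(g[0]-xc,g[2]-zc)).round(1))
    rows([(xc+r*np.sin(t),zc+r*np.cos(t)) for t in np.radians(angs)])
def rad(xc,zc):
    fix=np.load("fix.npy"); p,R,s=tool(); a=fix[2]; F=np.array(s["wrist_force"]); g=wf(gp(),fix)[0]
    t=np.arctan2(g[0]-xc,g[2]-zc); fx=F[0]*np.cos(a)+F[1]*np.sin(a); fz=F[2]
    print("th",np.degrees(t).round(1),"Frad(on tool, + outward)",(fx*np.sin(t)+fz*np.cos(t)).round(1),"Ftan",(fx*np.cos(t)-fz*np.sin(t)).round(1))
E
python3 - <<'E'
from h import *
arc([-9,-13,-17,-21,-25,-29,-32,-32],.050,.0866,.027)
E
```

```text
t 17.95 grasp fix mm [ 47.2 125.3 113.5] Ffix -4.8 -0.5 0.2 pitch 87.7 w 13.0
cur th -6.0 rad 27.0
[1.0, 0.03, -0.0, -0.14, -0.1, 1.0, 0.07, -0.0, -0.32, -0.1, 1.0, 0.13, -0.0, -0.5, -0.1, 1.0, 0.2, -0.0, -0.68, -0.1, 1.0, 0.28, -0.0, -0.85, -0.1, 1.0, 0.37, -0.0, -1.01, -0.1, 1.0, 0.45, -0.0, -1.13, -0.1, 1.0, 0.45, -0.0, -1.13, -0.1]
```

jog_arm --deltas '[1.0, 0.03, 0, -0.14, 0, 1.0, 0.07, 0, -0.32, 0, 1.0, 0.13, 0, -0.5, 0, 1.0, 0.2, 0, -0.68, 0, 1.0, 0.28, 0, -0.85, 0, 1.0, 0.37, 0, -1.01, 0, 1.0, 0.45, 0, -1.13, 0, 1.0, 0.45, 0, -1.13, 0]'

```text
time_s: 18.75
tool_pos: [0.5571, 0.0259, 0.0653]
ee_rot: [177.7, 87.7, -176.4]
wrist_force: [2.2, -0.1, 1.1]
gripper_width: 0.0128
```

```bash
python3 - <<'E'
from h import *
rad(.05,.0866);needle("pics/d19.png");rad(.05,.0866)
arc([-35,-39,-43,-47,-51,-54,-54],.050,.0866,.027)
E
```

```text
th -32.9 Frad(on tool, + outward) -0.3 Ftan 2.4
needle deg 109.8 mm 6.39 n 6 ctr 251.4 235.2 dialfix [-0.0177 -0.0218  0.092 ]
th -32.8 Frad(on tool, + outward) -0.9 Ftan 2.2
t 18.8 grasp fix mm [ 35.4 125.3 109.2] Ffix 2.3 -0.4 0.4 pitch 87.7 w 13.2
cur th -32.8 rad 26.9
[1.0, 0.06, 0.0, -0.09, -0.1, 1.0, 0.18, 0.0, -0.23, -0.1, 1.0, 0.3, 0.0, -0.37, -0.1, 1.0, 0.44, 0.0, -0.5, -0.1, 1.0, 0.59, -0.0, -0.61, -0.1, 1.0, 0.71, -0.0, -0.7, -0.1, 1.0, 0.71, -0.0, -0.7, -0.1]
```

jog_arm --deltas '[1.0, 0.06, 0, -0.09, 0, 1.0, 0.18, 0, -0.23, 0, 1.0, 0.3, 0, -0.37, 0, 1.0, 0.44, 0, -0.5, 0, 1.0, 0.59, 0, -0.61, 0, 1.0, 0.71, 0, -0.7, 0, 1.0, 0.71, 0, -0.7, 0]'

```text
time_s: 19.5
tool_pos: [0.5501, 0.0251, 0.0584]
ee_rot: [177.7, 87.7, -176.3]
wrist_force: [4.5, 1.0, -1.5]
gripper_width: 0.013
```

```bash
python3 - <<'E'
from h import *
rad(.05,.0866);needle("pics/d20.png");rad(.05,.0866)
arc([-58,-62,-66,-70,-74,-77,-77],.050,.0866,.027)
E
```

```text
th -54.0 Frad(on tool, + outward) -4.6 Ftan 1.5
needle deg 82.8 mm 4.82 n 7 ctr 251.4 235.2 dialfix [-0.0176 -0.0218  0.092 ]
th -53.9 Frad(on tool, + outward) -4.6 Ftan 1.9
t 19.55 grasp fix mm [ 28.4 125.2 102.4] Ffix 4.8 -1.1 -1.2 pitch 87.7 w 12.6
cur th -53.9 rad 26.8
[1.0, 0.15, 0.01, -0.12, -0.1, 1.0, 0.32, 0.01, -0.21, -0.1, 1.0, 0.49, 0.01, -0.28, -0.1, 1.0, 0.67, 0.01, -0.35, -0.1, 1.0, 0.85, 0.01, -0.4, -0.1, 1.0, 0.99, 0.01, -0.43, -0.1, 1.0, 0.99, 0.01, -0.43, -0.1]
```

```bash
python3 - <<'E'
from h import *
arc([-58,-61,-64,-67,-70,-70],.0509,.0866,.027)
E
```

```text
t 19.55 grasp fix mm [ 28.4 125.2 102.4] Ffix 4.8 -1.1 -1.2 pitch 87.7 w 12.6
cur th -55.0 rad 27.5
[1.0, 0.15, 0.01, -0.03, -0.1, 1.0, 0.27, 0.01, -0.1, -0.1, 1.0, 0.4, 0.01, -0.16, -0.1, 1.0, 0.53, 0.01, -0.21, -0.1, 1.0, 0.67, 0.01, -0.26, -0.1, 1.0, 0.67, 0.01, -0.26, -0.1]
```

jog_arm --deltas '[1.0, 0.15, 0, -0.03, 0, 1.0, 0.27, 0, -0.1, 0, 1.0, 0.4, 0, -0.16, 0, 1.0, 0.53, 0, -0.21, 0, 1.0, 0.67, 0, -0.26, 0, 1.0, 0.67, 0, -0.26, 0]'

```text
time_s: 20.15
tool_pos: [0.5475, 0.0248, 0.0517]
ee_rot: [177.7, 87.7, -176.3]
wrist_force: [4.8, 0.4, -0.2]
gripper_width: 0.013
```

```bash
python3 - <<'E'
from h import *
rad(.0509,.0866);needle("pics/d21.png");rad(.0509,.0866)
arc([-74,-77,-80,-83,-86,-86],.0509,.0866,.027)
E
```

```text
th -70.1 Frad(on tool, + outward) -4.6 Ftan 1.5
needle deg 66.2 mm 3.85 n 6 ctr 251.4 235.2 dialfix [-0.0176 -0.0219  0.092 ]
th -70.1 Frad(on tool, + outward) -4.8 Ftan 1.1
t 20.2 grasp fix mm [ 25.7 125.3  95.7] Ffix 4.9 0.8 -0.6 pitch 87.7 w 12.7
cur th -70.1 rad 26.8
[1.0, 0.17, 0.0, -0.07, -0.1, 1.0, 0.31, 0.0, -0.1, -0.1, 1.0, 0.45, 0.0, -0.12, -0.1, 1.0, 0.59, 0.0, -0.14, -0.1, 1.0, 0.73, 0.0, -0.14, -0.1, 1.0, 0.73, 0.0, -0.14, -0.1]
```

```bash
cat > pts.txt <<'E'
41.5 112.3 -1.4 1.0
47.2 113.5 -4.2 0.6
35.4 109.2 2.3 0.7
28.4 102.4 4.7 -1.3
25.7 95.7 4.8 -0.4
E
cat >> h.py <<'E'
from scipy.optimize import least_squares
def fitc():
    A=np.loadtxt("pts.txt"); P=A[:,:2]+A[:,2:]/8
    f=lambda q:np.r_[(np.hypot(P[:,0]-q[0],P[:,1]-q[1])-q[2])/.15,(q[0]-50)/2,(q[1]-85)/4,(q[2]-25)/3]
    q=least_squares(f,[50,86,27]).x; print("circle",q.round(2),"res",(f(q)[:-3]*.15).round(2)); return q/1000
def rec():
    fix=np.load("fix.npy"); p,R,s=tool(); a=fix[2]; F=np.array(s["wrist_force"]); g=wf(gp(),fix)[0]*1000
    open("pts.txt","a").write("%.2f %.2f %.2f %.2f\n"%(g[0],g[2],F[0]*np.cos(a)+F[1]*np.sin(a),F[2]))
E
python3 - <<'E'
from h import *
c=fitc(); rad(*c[:2]); arc([-75,-78,-81,-84,-87,-87],*c)
E
```

```text
circle [49.7  89.61 24.21] res [ 0.09 -0.06 -0.05  0.05 -0.04]
th -75.7 Frad(on tool, + outward) -4.9 Ftan 0.7
t 20.2 grasp fix mm [ 25.7 125.3  95.7] Ffix 4.9 0.8 -0.6 pitch 87.7 w 12.7
cur th -75.7 rad 24.8
[1.0, -0.02, 0.01, 0.06, -0.1, 1.0, 0.11, 0.01, 0.04, -0.1, 1.0, 0.23, 0.0, 0.02, -0.1, 1.0, 0.36, 0.0, 0.01, -0.1, 1.0, 0.49, 0.0, 0.0, -0.1, 1.0, 0.49, 0.0, 0.0, -0.1]
```

jog_arm --deltas '[1.0, 0.08, 0, 0.05, 0, 1.0, 0.16, 0, 0.04, 0, 1.0, 0.25, 0, 0.02, 0, 1.0, 0.36, 0, 0.01, 0, 1.0, 0.49, 0, 0, 0, 1.0, 0.49, 0, 0, 0]'

```text
time_s: 20.8
tool_pos: [0.5471, 0.0248, 0.0467]
ee_rot: [177.8, 87.7, -176.3]
wrist_force: [3.2, 0.6, 0.9]
gripper_width: 0.013
```

```bash
python3 - <<'E'
from h import *
rec();needle("pics/d22.png");rec();c=fitc(); rad(*c[:2]); arc([-91,-94,-97,-100,-103,-106,-106],*c)
E
```

```text
needle deg 51.9 mm 3.02 n 7 ctr 251.3 235.2 dialfix [-0.0176 -0.0218  0.092 ]
circle [49.42 90.02 23.75] res [ 0.08 -0.03 -0.09  0.06  0.05 -0.04 -0.03]
th -88.5 Frad(on tool, + outward) -3.1 Ftan 1.9
t 20.85 grasp fix mm [ 25.3 125.2  90.7] Ffix 3.1 -0.2 1.9 pitch 87.7 w 12.8
cur th -88.5 rad 24.1
[1.0, 0.1, 0.01, 0.04, -0.1, 1.0, 0.23, 0.01, 0.05, -0.1, 1.0, 0.35, 0.01, 0.07, -0.1, 1.0, 0.47, 0.01, 0.09, -0.1, 1.0, 0.59, 0.01, 0.12, -0.1, 1.0, 0.71, 0.01, 0.15, -0.1, 1.0, 0.71, 0.01, 0.15, -0.1]
```

jog_arm --deltas '[1.0, 0.1, 0, 0.04, 0, 1.0, 0.23, 0, 0.05, 0, 1.0, 0.35, 0, 0.07, 0, 1.0, 0.47, 0, 0.09, 0, 1.0, 0.59, 0, 0.12, 0, 1.0, 0.71, 0, 0.15, 0, 1.0, 0.71, 0, 0.15, 0]'

```text
time_s: 21.55
tool_pos: [0.5481, 0.0249, 0.0393]
ee_rot: [177.7, 87.7, -176.3]
wrist_force: [2.1, 0.2, 2.3]
gripper_width: 0.0128
```

```bash
python3 - <<'E'
from h import *
rec();needle("pics/d23.png");rec();c=fitc(); rad(*c[:2]); arc([-110,-113,-116,-119,-122,-125,-125],*c)
E
```

```text
needle deg 42.1 mm 2.45 n 6 ctr 251.4 235.2 dialfix [-0.0176 -0.0218  0.092 ]
circle [49.38 90.06 23.7 ] res [ 0.07 -0.03 -0.09  0.05  0.05 -0.03 -0.02 -0.01  0.  ]
th -106.5 Frad(on tool, + outward) -2.3 Ftan 1.9
t 21.6 grasp fix mm [ 26.4 125.2  83.3] Ffix 1.7 0.6 2.5 pitch 87.7 w 13.0
cur th -106.5 rad 24.0
[1.0, 0.13, 0.01, 0.08, -0.1, 1.0, 0.24, 0.01, 0.13, -0.1, 1.0, 0.35, 0.01, 0.18, -0.1, 1.0, 0.46, 0.01, 0.25, -0.1, 1.0, 0.56, 0.01, 0.31, -0.1, 1.0, 0.67, 0.01, 0.39, -0.1, 1.0, 0.67, 0.01, 0.39, -0.1]
```

View pics/d23.png

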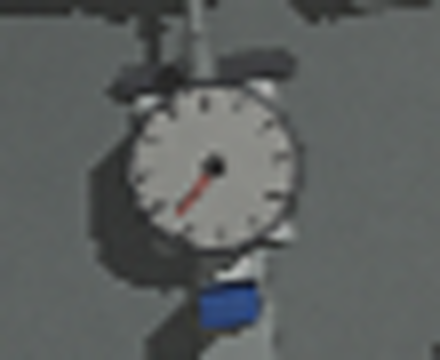

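jog_arm --deltas '[1.0, 0.13, 0, 0.08, 0, 1.0, 0.24, 0, 0.13, 0, 1.0, 0.35, 0, 0.18, 0, 1.0, 0.46, 0, 0.25, 0, 1.0, 0.56, 0, 0.31, 0, 1.0, 0.67, 0, 0.39, 0, 1.0, 0.67, 0, 0.39, 0]'

```text
time_s: 22.3
tool_pos: [0.5515, 0.0252, 0.0321]
ee_rot: [177.8, 87.7, -176.3]
wrist_force: [0.1, -0.3, 2.2]
gripper_width: 0.0128
```

```bash
python3 - <<'E'
from h import *
rec();needle("pics/d24.png");rec();c=fitc(); rad(*c[:2]); arc([-128,-131,-134,-137,-140,-140],*c)
E
```

```text
needle deg 38.7 mm 2.25 n 5 ctr 251.4 235.2 dialfix [-0.0175 -0.0219  0.092 ]
circle [49.57 89.91 23.9 ] res [ 0.08 -0.06 -0.06  0.09  0.07 -0.04 -0.03 -0.08 -0.06  0.06  0.03]
th -124.8 Frad(on tool, + outward) -1.3 Ftan 1.1
t 22.35 grasp fix mm [ 29.8 125.3  76.2] Ffix 0.5 -0.5 1.6 pitch 87.7 w 12.9
cur th -124.8 rad 24.1
[1.0, 0.09, 0.0, 0.1, -0.1, 1.0, 0.18, 0.0, 0.18, -0.1, 1.0, 0.27, 0.0, 0.27, -0.1, 1.0, 0.36, 0.0, 0.36, -0.1, 1.0, 0.44, 0.0, 0.46, -0.1, 1.0, 0.44, 0.0, 0.46, -0.1]
```

jog_arm --deltas '[1.0, 0.09, 0, 0.1, 0, 1.0, 0.18, 0, 0.18, 0, 1.0, 0.27, 0, 0.27, 0, 1.0, 0.36, 0, 0.36, 0, 1.0, 0.44, 0, 0.46, 0, 1.0, 0.44, 0, 0.46, 0]'

```text
time_s: 22.95
tool_pos: [0.5558, 0.0257, 0.0274]
ee_rot: [177.7, 87.6, -176.3]
wrist_force: [-1.4, -1.4, 3.0]
gripper_width: 0.0132
```

```bash
python3 - <<'E'
from h import *
rec();needle("pics/d25.png");rec();c=fitc(); rad(*c[:2]); arc([-137,-133,-129,-125,-121,-117,-113,-109,-105,-105],*c)
E
```

```text
needle deg 41.9 mm 2.44 n 6 ctr 251.4 235.2 dialfix [-0.0176 -0.0218  0.092 ]
circle [49.65 89.87 23.97] res [ 0.07 -0.08 -0.05  0.11  0.08 -0.03 -0.02 -0.09 -0.07  0.02 -0.01  0.04
  0.02]
th -140.0 Frad(on tool, + outward) -1.4 Ftan 2.6
t 23.0 grasp fix mm [ 34.1 125.3  71.3] Ffix -1.1 -0.7 2.7 pitch 87.6 w 12.9
cur th -140.0 rad 24.2
[1.0, -0.1, 0.0, -0.09, -0.1, 1.0, -0.21, 0.0, -0.21, -0.1, 1.0, -0.33, 0.0, -0.32, -0.1, 1.0, -0.46, 0.0, -0.43, -0.1, 1.0, -0.6, 0.0, -0.53, -0.1, 1.0, -0.74, 0.0, -0.61, -0.1, 1.0, -0.89, 0.01, -0.69, -0.1, 1.0, -1.04, 0.01, -0.76, -0.1, 1.0, -1.2, 0.01, -0.81, -0.1, 1.0, -1.2, 0.01, -0.81, -0.1]
```

View pics/d25.png

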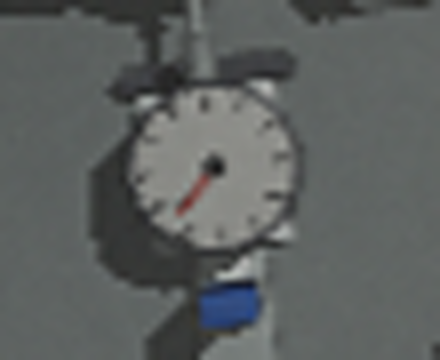

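jog_arm --deltas '[1.0, -0.1, 0, -0.09, 0, 1.0, -0.21, 0, -0.21, 0, 1.0, -0.33, 0, -0.32, 0, 1.0, -0.46, 0, -0.43, 0, 1.0, -0.6, 0, -0.53, 0, 1.0, -0.74, 0, -0.61, 0, 1.0, -0.89, 0, -0.69, 0, 1.0, -1.04, 0, -0.76, 0, 1.0, -1.2, 0, -0.81, 0, 1.0, -1.2, 0, -0.81, 0]'

```text
time_s: 24.0
tool_pos: [0.5481, 0.0249, 0.0399]
ee_rot: [177.7, 87.6, -176.3]
wrist_force: [1.0, -0.5, -1.5]
gripper_width: 0.0127
```

```bash
python3 - <<'E'
from h import *
rec();needle("pics/d26.png");rec();c=fitc(); rad(*c[:2]); arc([-101,-97,-93,-89,-84,-79,-74,-69,-65,-65],*c)
E
```

```text
needle deg 42.7 mm 2.48 n 5 ctr 251.4 235.2 dialfix [-0.0176 -0.0218  0.092 ]
circle [49.68 89.87 23.99] res [ 0.07 -0.09 -0.05  0.12  0.1  -0.01 -0.   -0.07 -0.05  0.03  0.01  0.05
  0.03 -0.02 -0.14]
th -104.5 Frad(on tool, + outward) -1.3 Ftan -1.0
t 24.05 grasp fix mm [ 26.4 125.3  83.9] Ffix 1.5 -0.6 -0.7 pitch 87.6 w 13.3
cur th -104.5 rad 24.0
[1.0, -0.14, 0.0, -0.04, -0.1, 1.0, -0.31, 0.0, -0.07, -0.1, 1.0, -0.47, 0.0, -0.09, -0.1, 1.0, -0.64, 0.0, -0.1, -0.1, 1.0, -0.85, 0.0, -0.1, -0.1, 1.0, -1.06, 0.0, -0.07, -0.1, 1.0, -1.26, 0.0, -0.03, -0.1, 1.0, -1.46, 0.0, 0.03, -0.1, 1.0, -1.62, 0.0, 0.09, -0.1, 1.0, -1.62, 0.0, 0.09, -0.1]
```

jog_arm --deltas '[1.0, -0.14, 0, -0.04, 0, 1.0, -0.31, 0, -0.07, 0, 1.0, -0.47, 0, -0.09, 0, 1.0, -0.64, 0, -0.1, 0, 1.0, -0.85, 0, -0.1, 0, 1.0, -1.06, 0, -0.07, 0, 1.0, -1.26, 0, -0.03, 0, 1.0, -1.46, 0, 0.03, 0, 1.0, -1.62, 0, 0.09, 0, 1.0, -1.62, 0, 0.09, 0]'

```text
time_s: 25.05
tool_pos: [0.5495, 0.0251, 0.0562]
ee_rot: [177.7, 87.6, -176.4]
wrist_force: [1.3, -0.8, -3.0]
gripper_width: 0.0133
```

```bash
python3 - <<'E'
from h import *
rec();needle("pics/d27.png");rec();c=fitc(); rad(*c[:2]); arc([-61,-57,-52,-47,-42,-37,-32,-27,-23,-23],*c)
E
```

```text
needle deg 66.8 mm 3.89 n 6 ctr 251.4 235.2 dialfix [-0.0176 -0.0219  0.092 ]
circle [49.74 89.84 24.02] res [ 0.08 -0.09 -0.03  0.15  0.13  0.01  0.02 -0.05 -0.04  0.03  0.01  0.04
  0.02 -0.01 -0.12 -0.1  -0.05]
th -65.0 Frad(on tool, + outward) -1.5 Ftan -1.3
t 25.1 grasp fix mm [ 27.8 125.3 100.1] Ffix 0.8 -0.3 -1.8 pitch 87.6 w 12.9
cur th -65.0 rad 24.2
[1.0, -0.14, 0.0, 0.08, -0.1, 1.0, -0.29, 0.0, 0.16, -0.1, 1.0, -0.47, 0.01, 0.28, -0.1, 1.0, -0.63, 0.01, 0.41, -0.1, 1.0, -0.79, 0.01, 0.55, -0.1, 1.0, -0.93, 0.01, 0.7, -0.1, 1.0, -1.05, 0.01, 0.87, -0.1, 1.0, -1.16, 0.01, 1.05, -0.1, 1.0, -1.24, 0.01, 1.2, -0.1, 1.0, -1.24, 0.01, 1.2, -0.1]
```

jog_arm --deltas '[1.0, -0.14, 0, 0.08, 0, 1.0, -0.29, 0, 0.16, 0, 1.0, -0.47, 0, 0.28, 0, 1.0, -0.63, 0, 0.41, 0, 1.0, -0.79, 0, 0.55, 0, 1.0, -0.93, 0, 0.7, 0, 1.0, -1.05, 0, 0.87, 0, 1.0, -1.16, 0, 1.05, 0, 1.0, -1.24, 0, 1.2, 0, 1.0, -1.24, 0, 1.2, 0]'

```text
time_s: 26.1
tool_pos: [0.5622, 0.0264, 0.0683]
ee_rot: [177.5, 87.6, -176.5]
wrist_force: [-3.2, -0.2, -1.4]
gripper_width: 0.0128
```

```bash
python3 - <<'E'
from h import *
rec();needle("pics/d28.png");rec();c=fitc(); rad(*c[:2]); arc([-19,-14,-9,-4,1,6,11,16,20,20],*c)
E
```

```text
needle deg 123.0 mm 7.16 n 7 ctr 251.4 235.3 dialfix [-0.0177 -0.0219  0.092 ]
circle [49.8  89.86 24.08] res [ 0.02 -0.16 -0.07  0.13  0.12  0.01  0.02 -0.05 -0.03  0.04  0.01  0.04
  0.02 -0.   -0.12 -0.12 -0.07  0.09  0.12]
th -22.4 Frad(on tool, + outward) 0.3 Ftan -2.8
t 26.15 grasp fix mm [ 40.6 125.3 112.2] Ffix -2.6 -0.4 -0.8 pitch 87.6 w 13.0
cur th -22.4 rad 24.2
[1.0, -0.05, 0.0, 0.14, -0.1, 1.0, -0.12, 0.0, 0.34, -0.1, 1.0, -0.17, 0.0, 0.54, -0.1, 1.0, -0.2, 0.0, 0.75, -0.1, 1.0, -0.21, 0.0, 0.96, -0.1, 1.0, -0.21, 0.0, 1.17, -0.1, 1.0, -0.19, 0.01, 1.38, -0.1, 1.0, -0.15, 0.01, 1.58, -0.1, 1.0, -0.1, 0.01, 1.74, -0.1, 1.0, -0.1, 0.01, 1.74, -0.1]
```

jog_arm --deltas '[1.0, -0.05, 0, 0.14, 0, 1.0, -0.12, 0, 0.34, 0, 1.0, -0.17, 0, 0.54, 0, 1.0, -0.2, 0, 0.75, 0, 1.0, -0.21, 0, 0.96, 0, 1.0, -0.21, 0, 1.17, 0, 1.0, -0.19, 0, 1.38, 0, 1.0, -0.15, 0, 1.58, 0, 1.0, -0.1, 0, 1.74, 0, 1.0, -0.1, 0, 1.74, 0]'

```text
time_s: 27.15
tool_pos: [0.5802, 0.0283, 0.0688]
ee_rot: [177.5, 87.7, -176.6]
wrist_force: [-2.5, 0.3, 1.3]
gripper_width: 0.0129
```

```bash
python3 - <<'E'
from h import *
rec();needle("pics/d29.png");rec();c=fitc(); rad(*c[:2]); arc([24,28,32,36,40,44,47,50,50],*c)
E
```

```text
needle deg 194.5 mm 11.31 n 6 ctr 251.3 235.3 dialfix [-0.0177 -0.0218  0.092 ]
circle [50.03 89.83 24.27] res [-0.06 -0.29 -0.1   0.16  0.16  0.06  0.06 -0.02 -0.01  0.02 -0.01 -0.03
 -0.05  0.02 -0.09 -0.08 -0.04  0.02  0.05  0.22 -0.  ]
th 20.4 Frad(on tool, + outward) -1.0 Ftan -2.6
t 27.2 grasp fix mm [ 58.5 125.3 112.7] Ffix -2.7 0.6 -0.0 pitch 87.7 w 12.8
cur th 20.4 rad 24.4
[1.0, 0.06, 0.0, 0.14, -0.1, 1.0, 0.13, 0.0, 0.29, -0.1, 1.0, 0.21, 0.0, 0.45, -0.1, 1.0, 0.3, 0.0, 0.59, -0.1, 1.0, 0.4, 0.0, 0.73, -0.1, 1.0, 0.51, 0.0, 0.86, -0.1, 1.0, 0.59, 0.0, 0.95, -0.1, 1.0, 0.68, 0.0, 1.04, -0.1, 1.0, 0.68, 0.0, 1.04, -0.1]
```

jog_arm --deltas '[1.0, 0.06, 0, 0.14, 0, 1.0, 0.13, 0, 0.29, 0, 1.0, 0.21, 0, 0.45, 0, 1.0, 0.3, 0, 0.59, 0, 1.0, 0.4, 0, 0.73, 0, 1.0, 0.51, 0, 0.86, 0, 1.0, 0.59, 0, 0.95, 0, 1.0, 0.68, 0, 1.04, 0, 1.0, 0.68, 0, 1.04, 0]'

```text
time_s: 28.1
tool_pos: [0.5906, 0.0294, 0.0615]
ee_rot: [177.5, 87.7, -176.6]
wrist_force: [-3.0, -0.0, 1.8]
gripper_width: 0.0129
```

```bash
python3 - <<'E'
from h import *
rec();needle("pics/d30.png");rec();c=fitc(); rad(*c[:2]); arc([54,57,60,63,63],*c)
E
```

```text
needle deg 229.5 mm 13.35 n 8 ctr 251.3 235.2 dialfix [-0.0176 -0.0217  0.092 ]
circle [50.14 89.79 24.36] res [-0.07 -0.33 -0.09  0.18  0.19  0.08  0.09 -0.02  0.    0.   -0.03 -0.07
 -0.09  0.03 -0.08 -0.06 -0.01  0.01  0.04  0.13 -0.09  0.09  0.09]
th 50.1 Frad(on tool, + outward) -1.1 Ftan -3.2
t 28.15 grasp fix mm [ 69.  125.3 105.6] Ffix -2.9 -0.4 1.7 pitch 87.7 w 12.7
cur th 50.1 rad 24.6
[1.0, 0.14, -0.0, 0.09, -0.1, 1.0, 0.24, -0.0, 0.17, -0.1, 1.0, 0.35, -0.0, 0.24, -0.1, 1.0, 0.46, -0.0, 0.3, -0.1, 1.0, 0.46, -0.0, 0.3, -0.1]
```

jog_arm --deltas '[1.0, 0.14, 0, 0.09, 0, 1.0, 0.24, 0, 0.17, 0, 1.0, 0.35, 0, 0.24, 0, 1.0, 0.46, 0, 0.3, 0, 1.0, 0.46, 0, 0.3, 0]'

```text
time_s: 28.65
tool_pos: [0.5937, 0.0297, 0.0569]
ee_rot: [177.5, 87.8, -176.6]
wrist_force: [-2.9, -0.9, 2.0]
gripper_width: 0.0131
```

```bash
python3 - <<'E'
from h import *
rec();needle("pics/d31.png");rec();c=fitc(); rad(*c[:2]); arc([67,71,75,75],*c)
E
```

```text
needle deg 233.9 mm 13.61 n 6 ctr 251.3 235.2 dialfix [-0.0176 -0.0217  0.092 ]
circle [50.18 89.78 24.39] res [-0.07 -0.33 -0.09  0.19  0.2   0.09  0.09 -0.01  0.   -0.01 -0.03 -0.09
 -0.11  0.03 -0.08 -0.05  0.    0.01  0.04  0.1  -0.12  0.05  0.05  0.
  0.11]
th 63.3 Frad(on tool, + outward) -0.9 Ftan -2.3
t 28.7 grasp fix mm [ 72.1 125.3 100.9] Ffix -1.8 0.1 1.7 pitch 87.8 w 13.0
cur th 63.3 rad 24.6
[1.0, 0.15, 0.0, 0.05, -0.1, 1.0, 0.31, 0.0, 0.12, -0.1, 1.0, 0.47, 0.0, 0.18, -0.1, 1.0, 0.47, 0.0, 0.18, -0.1]
```

jog_arm --deltas '[1.0, 0.15, 0, 0.05, 0, 1.0, 0.31, 0, 0.12, 0, 1.0, 0.47, 0, 0.18, 0, 1.0, 0.47, 0, 0.18, 0]'

```text
time_s: 29.1
tool_pos: [0.5956, 0.0299, 0.052]
ee_rot: [177.5, 87.8, -176.6]
wrist_force: [-1.3, -0.4, 2.2]
gripper_width: 0.0133
```

```bash
python3 - <<'E'
from h import *
rec();needle("pics/d32.png");rec();c=fitc(); rad(*c[:2]); arc([79,83,87,87],*c)
arc([71,67,63,60,60],*c)
E
```

```text
needle deg 234.7 mm 13.66 n 5 ctr 251.3 235.2 dialfix [-0.0177 -0.0217  0.092 ]
circle [50.2  89.77 24.4 ] res [-0.07 -0.34 -0.08  0.2   0.21  0.09  0.1  -0.01  0.   -0.01 -0.04 -0.1
 -0.12  0.03 -0.08 -0.04  0.01  0.02  0.05  0.09 -0.13  0.02  0.03 -0.03
  0.08  0.08  0.04]
th 75.3 Frad(on tool, + outward) -1.1 Ftan -2.5
t 29.15 grasp fix mm [ 74.  125.3  96. ] Ffix -1.7 -0.2 2.2 pitch 87.8 w 12.9
cur th 75.3 rad 24.6
[1.0, 0.16, 0.0, 0.02, -0.1, 1.0, 0.32, 0.0, 0.06, -0.1, 1.0, 0.49, -0.0, 0.08, -0.1, 1.0, 0.49, -0.0, 0.08, -0.1]
t 29.15 grasp fix mm [ 74.  125.3  96. ] Ffix -1.7 -0.2 2.2 pitch 87.8 w 12.9
cur th 75.3 rad 24.6
[1.0, -0.17, 0.0, -0.08, -0.1, 1.0, -0.33, 0.0, -0.14, -0.1, 1.0, -0.48, 0.0, -0.22, -0.1, 1.0, -0.59, 0.0, -0.29, -0.1, 1.0, -0.59, 0.0, -0.29, -0.1]
```

jog_arm --deltas '[1.0, -0.15, 0, -0.07, 0, 1.0, -0.27, 0, -0.12, 0, 1.0, -0.38, 0, -0.17, 0, 1.0, -0.38, 0, -0.17, 0, 1.0, -0.38, 0, -0.17, 0]'

```text
time_s: 29.65
tool_pos: [0.5941, 0.0298, 0.0558]
ee_rot: [177.4, 87.8, -176.6]
wrist_force: [0.9, -0.2, -3.6]
gripper_width: 0.0127
```

```bash
python3 - <<'E'
from h import *
rec();needle("pics/d33.png");rec();c=fitc(); rad(*c[:2]); st()
E
```

```text
needle deg 242.2 mm 14.09 n 5 ctr 251.3 235.3 dialfix [-0.0177 -0.0217  0.092 ]
circle [50.2  89.76 24.41] res [-0.07 -0.34 -0.08  0.2   0.21  0.09  0.1  -0.01  0.   -0.01 -0.04 -0.1
 -0.12  0.03 -0.08 -0.04  0.01  0.02  0.05  0.09 -0.13  0.02  0.03 -0.03
  0.08  0.08  0.03 -0.02  0.04]
th 65.9 Frad(on tool, + outward) -0.1 Ftan 3.8
t 29.7 grasp fix mm [ 72.5 125.3  99.8] Ffix 1.4 -0.3 -3.5 pitch 87.8 w 12.8
```

View pics/d33.png

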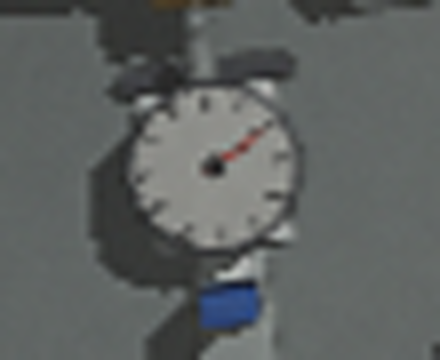

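jog_arm --deltas '[1.0, 0, 0, 0, 0, 1.5, 0, 0, 0, 0, 2, 0, 0, 0, 0, 3, 0, 0, 0, 0, 4.5, 0, 0, 0, 0, 4.5, 0, 0, 0, 0, 4.5, 0, 0, 0, 0]'

```text
time_s: 30.4
tool_pos: [0.5942, 0.0297, 0.0559]
ee_rot: [177.4, 87.8, -176.6]
wrist_force: [0.5, 0.6, -0.2]
gripper_width: 0.045
```

```bash
python3 - <<'E'
from h import *
needle("pics/d34.png"); st()
w=arm.camera("wrist");cv2.imwrite("pics/w34.png",w["img"][:,:,::-1])
E
```

```text
needle deg 240.2 mm 13.97 n 5 ctr 251.3 235.2 dialfix [-0.0176 -0.0217  0.092 ]
t 30.45 grasp fix mm [ 72.5 125.3  99.8] Ffix -0.5 -0.4 0.7 pitch 87.8 w 45.0
```

View pics/w34.png

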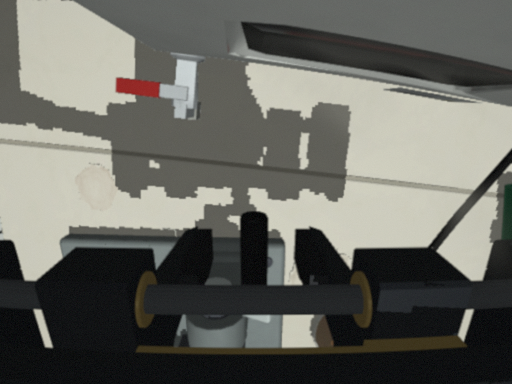

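The fingers are open at columns 210 and 297, with the handle free between them at column 253. The gauge reads about 14.0 mm. I'll lift straight up now.

jog_arm --deltas '[4.5, -0.8, 0, 0, 0, 4.5, -2, 0, 0, 0, 4.5, -4, 0, 0, 0, 4.5, -6.5, 0, 0, 0, 4.5, -9.5, 0, 0, 0, 4.5, -12.5, 0, 0, 0, 4.5, -15, 0, 0, 0, 4.5, -16, 0, 0, 0, 4.5, -16, 0, 0, 0, 4.5, -16, 0, 0, 0]'

```text
time_s: 31.5
tool_pos: [0.5997, 0.0301, 0.215]
ee_rot: [177.4, 87.7, -176.7]
wrist_force: [0.5, 0.2, -0.9]
gripper_width: 0.0449
```

```bash
python3 - <<'E'
from h import *
needle("pics/d35.png"); st()
c=arm.camera("top");cv2.imwrite("pics/top35.png",cv2.resize(c["img"][140:290,150:340,::-1],None,fx=4,fy=4,interpolation=cv2.INTER_CUBIC))
E
```

```text
needle deg 240.2 mm 13.97 n 6 ctr 251.3 235.2 dialfix [-0.0176 -0.0217  0.092 ]
t 31.55 grasp fix mm [ 77.7 125.1 258.1] Ffix -0.4 0.6 0.4 pitch 87.7 w 44.9
```

View pics/top35.png

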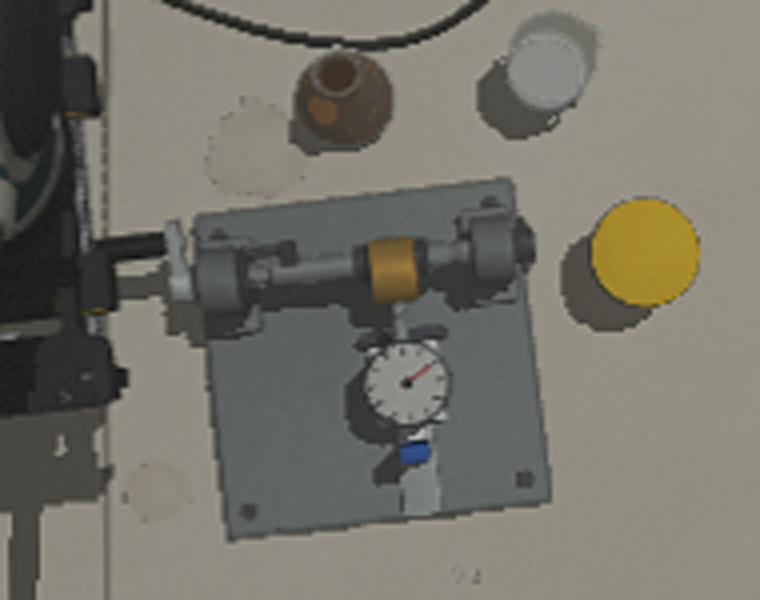

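```bash
python3 - <<'E'
from h import *
D=[(41.5,112.3,-1.4,7.56),(47.2,113.5,-4.2,8.38),(35.4,109.2,2.3,6.39),(28.4,102.4,4.7,4.82),(25.7,95.7,4.8,3.85),(25.3,90.7,3.1,3.02),(26.4,83.3,1.9,2.45),(29.8,76.2,.3,2.25),(34.1,71.3,-1.3,2.44),(26.4,83.9,1.2,2.48),(27.8,100.1,1.,3.89),(40.6,112.2,-2.9,7.16),(58.5,112.7,-2.6,11.31),(69,105.6,-2.9,13.35),(72.1,100.9,-2.2,13.61),(74,96,-1.5,13.66),(72.5,99.8,1.2,14.09),(72.5,99.8,0,13.97)]
D=np.array(D); xc,zc=50.2,89.77
t=np.arctan2(D[:,0]+D[:,2]/8-xc,D[:,1]-zc); g=D[:,3]-D[:,2]/8
f=lambda q:q[0]+6*np.cos(t-q[1])-g
r=least_squares(f,[8,1.1]); print(r.x[0],np.degrees(r.x[1]),r.fun.round(2), np.degrees(t[-1]))
r=least_squares(lambda q:q[0]+q[2]*np.cos(t-q[1])-g,[8,1.1,6]); print(r.x,np.degrees(r.x[1]),r.fun.round(2))
E
```

```text
8.034232118483523 70.94306951635376 [ 0.04  0.23  0.11 -0.07 -0.25 -0.19 -0.17  0.02  0.21 -0.27 -0.05  0.
  0.11 -0.1   0.09  0.17  0.07  0.04] 65.78293881109444
[8.0231728  1.23718483 5.90701637] 70.88546937136489 [ 0.04  0.21  0.13 -0.02 -0.18 -0.11 -0.08  0.09  0.28 -0.19  0.01  0.
  0.05 -0.19 -0.01  0.07 -0.03 -0.06]
```

The sine fit puts the peak at a crank angle of about 71°, and a symmetry estimate gave about 63°. The shaft stands at about 66°, well inside ±23°, so I'm handing in.

```bash
python3 - <<'E'
from rig import arm
print(arm.sign_off())
E
```

```text
the job is handed in; nothing more can be done
None
```

The job is done and handed in at about 31.6 s of the 61 s limit; no verdict was given.

**What I did**
- I pushed the gauge home by its blue tab. The push force rose to 25–28 N with no further travel, which I took as the stop.
- I pinched the crank handle and turned it back to about -140°, through the lowest reading of about 2.2 mm at roughly -120°. I then brought it round over the top to about +75° and back to +66°, let go and lifted clear.

**Last checks**
- **Reading:** with the hand off, the gauge stands steady at 13.97 mm. I expect the highest reading at about 14.0–14.2 mm.
- **Peak angle:** my estimates of the highest spot ranged from +57° to +71°, so +66° is within the 23° allowed.
- **Gauge slide:** the dial did not move after it was pushed home.
- **Glassware and cup:** the last top picture shows flask, beaker and cup upright. By eye they are where they were, but I did not measure them again.
- **Shaft load:** the highest hand force I read was about 5 N, against the 8 N allowed. I only had readings at the end of each move and camera look.

**What disagreed**
- **Tool point:** the real fingertips ended about 25 mm short of the stated tool point. I confirmed this by touching the empty bench, which briefly read 56 N. I took that as fingertip contact, but I could not rule out the gripper's body, whose limit is 40 N.
- **Tilt:** the hard push left the tool tilted by about 2°, which did no visible harm.

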